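# Open the arbor press and load a brake pedal

### The job

Get the arbor press ready for pressing the bush into the rear brake pedal. Lift the press lever past its balance point and keep hold of it while you ease it gently up onto its stop, so that the counterweight then holds the ram up by itself; do not force the lever or let it swing or slam. Then lay the pedal's boss on the anvil with its arm pointing straight out of the front of the press, slide it under the ram and press it home into the V-locator with a firm but gentle push, leave it lying flat there, and leave everything else where it is.

Things in the scene. Friction and masses are not known exactly. Their poses are not given: they have to be found in the camera images.
- press: Green bench-top arbor press, bolted down. Origin on the bench top on the ram's vertical axis; x from its open front to the column at its back, z up, its right side is -y. Foot 215 x 110 mm, 100 mm before to 115 mm behind the ram axis. Steel anvil plate: top at z = 45 mm, from 95 mm before to 54 mm behind the ram axis, 90 mm wide. Do not lean on it or its lever.
- seat (a point): Point on the anvil's top on the ram axis. The centre of the boss's underside lies here or, as the V-jaw is clamped by hand, up to 3 mm before or behind it (along the press's x) when the boss is home. Axes as press. The anvil's front edge is 95 mm before it.
- ram_nose (a point): Centre of the lower end of the 25 mm square steel ram: 22 mm above the anvil with the lever down, so the boss cannot go under it, and about 49 mm with the lever open (boss with bush: 34 mm high). The ram hangs from the press head, which is 76 mm wide, 145 to 219 mm above the bench and reaches 31 mm before the ram axis; the column begins 55 mm behind that axis.
- vee: Holder of the V-locator on the anvil; origin and axes as seat. In it is clamped a dark steel V-jaw, 20 mm high, a 90 degree V open to the front, 46 mm wide at its mouth, in line with the ram axis; how far back it is set varies by 3 mm either way and is not measured. A push of 7 to 12 N, held a moment and not spent on bearing down on the anvil, seats the boss; over 20 N marks it.
- lever (a joint): Lever angle in rad: 0 down (ram down), growing as it is lifted, its open stop to be felt somewhere from 1.45 to 1.6; it turns about the press's y axis and lifts the ram 18 mm per rad. Below its balance point, somewhere from 0.4 to 1.0, it falls shut; beyond it the counterweight swings it open, fast unless held back: over 2 rad/s is a slam. It takes 1 to 4 N at the knob.
- knob (a point): Centre of the black 29 mm ball knob at the end of the lever's 14 mm steel rod, 190 mm from lever_pivot. At joint value q it lies 190 mm x cos(q - 0.436) before (-x of the press) lever_pivot and 190 mm x sin(q - 0.436) above it. The ball turns in fingers that pinch it along the press's y axis; pinch with about 10 N a finger: over 45 N in all, both squeezes and push, strains it.
- pedal: Bare aluminium rear brake pedal lying flat, the longer of two pedals, 0.2 kg. Origin: under the centre of its round boss (34 mm diameter, 30 mm high, bush 4 mm proud of it); z up. Its arm, 14 mm wide, 18 mm high, runs along -x to an upright tread plate 44 mm high, 176 to 216 mm away. Small ear at +y, 45 mm away. Grip across the arm 125 to 150 mm from the boss. It rests on the anvil unaided.
- lever_pivot (a point): Point on the lever's turning axis in the plane in which the lever swings: 30 mm behind the ram axis, 75 mm to the right of it, 175 mm above the bench. On the same shaft, on the press's left side, is the counterweight arm with its 62 mm disc: it stands up to 310 mm above the bench with the lever down and swings to the back as the lever is lifted.
- gear_lever: A thinner, shorter steel gear-change lever with a 22 mm boss and a rubber toe peg, 155 mm long; not needed. Origin under its boss.
- bearing: Ball bearing ring, 47 mm diameter, 14 mm high, lying flat; not needed.
- spare_bush: Spare bush, 23 mm diameter, 24 mm high; not needed.
- grease_tin: Grease tin, 76 mm diameter, 62 mm high; not needed.
- spray_can: Spray can, 58 mm diameter, 170 mm high; not needed.
- screwdriver: Screwdriver lying on the bench; not needed.
- spanner: Spanner lying on the bench; not needed.

How it is judged:
By the outcome, as a careful person would: the job done as asked, in the order asked, and still so for the second after the job is handed in, with the robot touching nothing.
It also fails if it takes over 72 s, if anything falls off the work surface, if the arm or the gripper's body presses on something with over 40 N, if the wrist force passes 120 N, or if a joint passes its speed limit or range.

### The arm

A 6-joint arm with a two-finger parallel gripper is mounted at the origin on the work surface. World frame = base frame: x ahead of the robot, y to its left, z up, the work surface at z = 0. Lengths are in m, angles in degrees, forces in N, time in s.
With the tool pointing down it reaches from about 0.25 to 0.725 m from the base axis. Payload 9.7 kg.
Tool frame: the origin (TCP) lies on the centre line of the jaws, within the pads' length; the fingertips stand 19 mm ahead of it and the grasp point (between the pads) is the TCP; z points along the fingers, y is the direction in which the jaws open and shut (so a half turn about z gives the same grasp; the last joint's range is limited). The gripper opens to 85 mm and grips with 20 to 120 N. Pads are 22 mm wide; open, the fingers measure 114 mm over their backs; the gripper's body (76 mm by 85 mm) begins 54 mm behind the grasp point. The pads swing forward as they close: fully open they stand 13 mm farther back than shut.
Start: joints at [-64.687, 4.979, 10.078, 95.1, 0, 90], TCP at [0.235, -0.497, 0.25] pointing down, gripper open.
Joint ranges: [-179.16, 179.16], [-48.56, 103.87], [-65.8, 70.77], [-126.05, 130.52], [-82.76, 87.17], [-180, 180]. Speed limits (degrees/s): [127.2, 127.2, 147.25, 180, 180, 180].

### API

Orientations are given as [roll, pitch, yaw] about the fixed x, y, z axes, in that order (R = Rz(yaw) Ry(pitch) Rx(roll)).
In Python, from workcell import bot gives the robot as it stands.
- The arm moves only by the tool servo_tool, never from a script. Its argument "motion" is a list that holds one entry, the list of rows, each a list of 6 numbers: the shift along the tool's x, y, z in mm, then the turn, a rotation vector about the tool's x, y, z in rad. A call has 1 to 5 rows; each row shifts and turns the commanded pose from where the row before left it, along the tool's axes as they then stand; what a row does not reach is not made up. A row lasts 1/10 s, in which the tool goes at most 50 mm and 8.59 degrees, less where a joint would pass 70% of its speed; a pose out of reach is approached as far as the arm can. A call is refused whole if a number of a shift passes 50 or a number of a turn 0.15, either way. A call with a gripper value outside its range is refused whole. "gripper" is the finger opening in mm, from 0 to 85.4, set as the call begins (left out, the last holds). The fingers move at their own pace and stop on an object; "newtons" is the grip in N (left out, the last holds). Time passes only in rows, so rows that do not move let the fingers close. It gives the time, the measured TCP pose, the force and the opening at its end, in the units of the state.
- bot.get_obs(): the state, without advancing time (a new reading comes with each control period).
- bot.camera(name): name is "scene" or "side" or "wrist"; returns a dict with "color" (480x640x3 uint8, red, green, blue), "fx", "fy", "cx", "cy" (pixels), "R" (3x3) and "t" (3): a world point X has camera coordinates R X + t. Camera axes: x right, y down, z forward; pixel columns grow to the right and rows downward; lengths in m; the calibration is good to about 2 mm. A picture is of the moment at which its call begins. There is no depth.
- bot.job_done(): hands the job in, once; it reports no verdict.
Trained networks look in a picture, given as the dict that the camera call returned (one of the last four; its "shot" number tells which), for a name from the list of things; names that differ only in an ending like _2 or _b are one class to them, and where a whole thing is asked for, a point or a joint stands for the part that bears it (a point fixed in the world has none). Each returns a list of dicts, best first, with "confidence" (0 to 1); they miss things now and then, are a little off and sometimes report something else, mostly with a low value. They report only what shows in the picture. A call takes as long as a camera call.
- bot.look_for(picture, label): "rect" ([left, top, width, height] in pixels, round what is visible of it).
The state is a dict: "time": time; "q": joint angles; "qd": joint speeds; "joint_efforts": joint torques, N m; "ee_pos": TCP position; "tcp_rot": TCP orientation; "wrist_force": force on the tool from outside, world axes, zero at the start; "torque": the same for the moment, N m; "opening": finger opening in m.
Only numpy, scipy, OpenCV 4.12 (cv2) and the standard library are available. Lean on these libraries where they do the work, as an engineer would, in place of code of your own. Each camera call takes 0.05 s, during which the arm holds its last target.

## Working session

There is one attempt and no reset: what is moved stays moved. The work goes in short steps, Python scripts to look and compute and a tool call to move; the robot and the scene stay as the last step left them, time stands still between calls to the robot, and variables do not carry over. Pictures are saved under pics/ and viewed, and the job is handed in when it is done.

Besides the shell and the picture viewer there is one more tool, called after ">>>" by a JSON object that holds its "api" and its "payload", one argument or row to a line. servo_tool: Moves the arm, as the interface text tells. Its arguments: {"type":"object","properties":{"motion":{"type":"array","items":{"type":"array","items":{"type":"array","items":{"type":"number"}}}},"gripper":{"type":"number"},"newtons":{"type":"number"}},"required":["motion"]}

```bash
mkdir -p pics; ls; python3 - <<'E'
from workcell import bot
import cv2,pickle
o=bot.get_obs();print(o)
for n in ["scene","side","wrist"]:
    p=bot.camera(n);cv2.imwrite(f"pics/{n}0.png",p["color"][:,:,::-1]);pickle.dump(p,open(f"pics/{n}0.pkl","wb"))
    print(n,p["fx"],p["cx"],p["cy"],p["R"],p["t"])
    for l in ["press","knob","pedal","gear_lever","spray_can","grease_tin","bearing","spare_bush","vee"]:
        print(l,[(r["rect"],round(r["confidence"],2)) for r in bot.look_for(p,l)[:2]])
E
```

```text
pics
{'time': 0.0, 'q': array([-6.46886326e+01,  5.01011153e+00,  1.00319428e+01,  9.51001216e+01,
        1.02396379e-03,  8.99990043e+01]), 'qd': array([ 0.08957294,  0.07160473, -0.02993481, -0.02966044,  0.01772411,
       -0.07465661]), 'joint_efforts': array([-2.15194709e-04, -5.20387387e+01,  4.64808619e+01,  1.61041523e-02,
        1.35748999e-05,  7.08874426e-08]), 'ee_pos': array([ 0.23505394, -0.4969941 ,  0.24957006]), 'tcp_rot': array([-1.79921710e+02, -1.02532344e-03,  2.53123618e+01]), 'wrist_force': array([-0.06964603,  0.34774954, -0.03927089]), 'torque': array([-0.00478717, -0.05039021,  0.02495066]), 'opening': 0.08520809255056769}
scene 546.814714381482 322.1208701311559 235.62211365362393 [[-0.08218488  0.99644534 -0.01850201]
 [ 0.6834193   0.04283532 -0.72876827]
 [-0.72538521 -0.07253836 -0.68451039]] [ 0.05346293 -0.29374413  1.96393907]
press [([212.4, 221.2, 40.0, 62.3], 0.47), ([393.1, 291.1, 28.7, 35.2], 0.32)]
knob [([296.4, 215.6, 79.7, 57.1], 0.57)]
pedal [([211.9, 221.3, 45.0, 65.1], 0.86), ([297.2, 213.0, 76.2, 120.8], 0.23)]
gear_lever [([399.5, 231
[... 677 characters left out ...]
9, 362.9, 112.8, 24.4], 0.86)]
gear_lever [([242.9, 216.6, 67.7, 22.4], 0.98), ([261.8, 361.4, 121.6, 26.7], 0.44)]
spray_can [([410.7, 310.8, 43.3, 82.3], 0.84)]
grease_tin []
bearing [([234.6, 311.0, 25.5, 21.5], 0.77), ([301.7, 139.3, 103.9, 158.2], 0.52)]
spare_bush [([244.8, 273.3, 10.1, 13.5], 0.57)]
vee [([357.5, 245.7, 21.7, 20.8], 0.71)]
wrist 352.1211129209501 314.9198588678516 241.56274166072018 [[ 4.27879150e-01 -9.03835896e-01  3.25952654e-04]
 [-8.55833078e-01 -4.05038427e-01  3.21704235e-01]
 [-2.90635812e-01 -1.37929496e-01 -9.46840155e-01]] [-0.55084657 -0.04301198  0.38000574]
press []
knob []
pedal []
gear_lever []
spray_can []
grease_tin []
bearing []
spare_bush []
vee []
```

```bash
python3 - <<'E'
import cv2
a=cv2.imread("pics/scene0.png");b=cv2.imread("pics/side0.png")
cv2.imwrite("pics/sc_c.png",cv2.resize(a[190:350,170:450],(800,457),interpolation=cv2.INTER_CUBIC))
cv2.imwrite("pics/si_c.png",cv2.resize(b[110:410,220:470],None,fx=2,fy=2,interpolation=cv2.INTER_CUBIC))
E
```

```text
(no output)
```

View pics/sc_c.png

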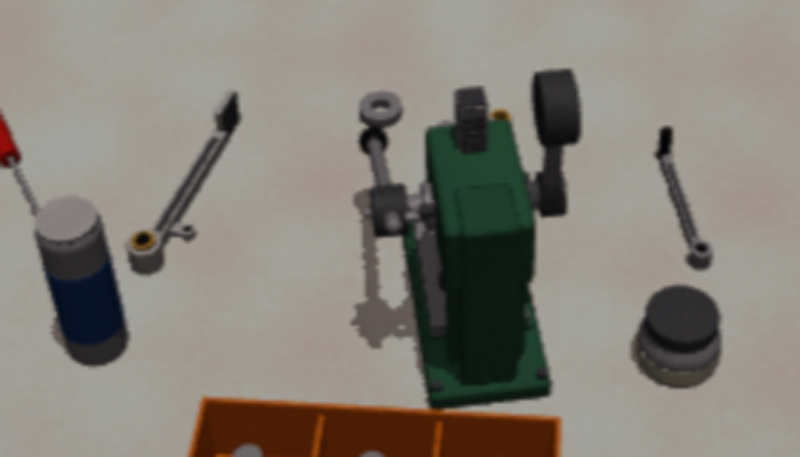

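View pics/si_c.png

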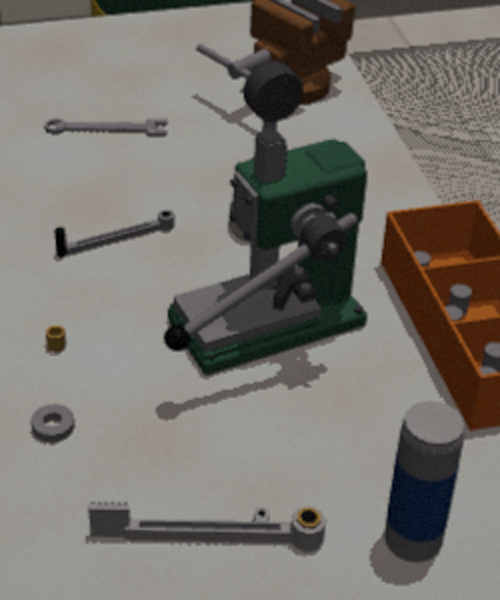

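View pics/side0.png

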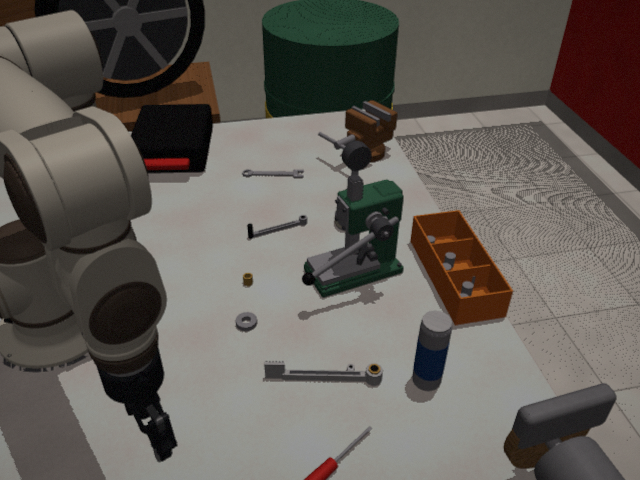

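```bash
cat > h.py <<'E'
import numpy as np, cv2, pickle
from scipy.optimize import least_squares
from scipy.spatial.transform import Rotation as Rn
def proj(p,X):
    c=np.atleast_2d(X)@p["R"].T+p["t"]; return np.c_[p["fx"]*c[:,0]/c[:,2]+p["cx"],p["fy"]*c[:,1]/c[:,2]+p["cy"]]
def onz(p,uv,z):
    d=p["R"].T@np.array([(uv[0]-p["cx"])/p["fx"],(uv[1]-p["cy"])/p["fy"],1]); o=-p["R"].T@p["t"]
    return o+d*(z-o[2])/d[2]
def tri(obs):
    return least_squares(lambda X:np.concatenate([proj(p,X)[0]-uv for p,uv in obs]),[.5,0,.1]).x
def press(x,y,yaw,P):
    P=np.atleast_2d(P);c,s=np.cos(yaw),np.sin(yaw)
    return np.c_[x+c*P[:,0]-s*P[:,1],y+s*P[:,0]+c*P[:,1],P[:,2]]
def knobloc(q): return np.array([.03-.19*np.cos(q-.436),-.075,.175+.19*np.sin(q-.436)])
def load(n): return pickle.load(open(f"pics/{n}.pkl","rb"))
def snap(bot,n,tag):
    p=bot.camera(n);cv2.imwrite(f"pics/{n}{tag}.png",p["color"][:,:,::-1]);pickle.dump(p,open(f"pics/{n}{tag}.pkl","wb"));return p
E
python3 - <<'E'
from h import *
a=load("scene0");b=load("side0")
k=tri([(a,(300.6,238.6)),(b,(308.5,278.5))]);print("knob",k)
obs=[(a,(300.6,238.6),knobloc(0)),(b,(308.5,278.5),knobloc(0)),(a,(321.6,331.4),[.115,-.055,0]),(a,(362.5,327.6),[.115,.055,0]),(b,(402.5,271),[.115,-.055,0]),(b,(323.5,295),[-.1,-.055,0])]
f=lambda v:np.concatenate([proj(p,press(*v,X))[0]-uv for p,uv,X in obs])
s=least_squares(f,[.7,0,0]);print(s.x,np.degrees(s.x[2]),f(s.x).round(1))
print("boss",tri([(a,(220.8,273.7)),(b,(374.5,368))]),onz(a,(220.8,273.7),.034),onz(b,(374.5,368),.034))
print("tread",tri([(a,(250.9,228.5)),(b,(274,370))]))
print("can",[onz(b,(432,385),0)], "cam", -a["R"].T@a["t"],-b["R"].T@b["t"])
print("tip gear boss",onz(b,(303,219),.015),"peg",onz(b,(250,230),.02))
print("bush",onz(b,(248,279),.012),"bearing",onz(b,(246,322),.007),"tin",onz(a,(407,314),0.03))
E
```

```text
knob [ 0.54675244 -0.06738543  0.09285728]
[0.66890659 0.03785786 0.22612098] 12.955777881540559 [-0.3  0.  -0.2 -1.1 -0.2  2.3  1.5  0.6  0.2  0.6 -1.8  2.7]
boss [ 0.63507572 -0.28213953  0.02990177] [ 0.63635163 -0.27934328  0.034     ] [ 0.63458414 -0.28656339  0.034     ]
tread [ 0.44085445 -0.23655474  0.0195929 ]
can [array([ 0.74395832, -0.3243911 ,  0.        ])] cam [1.62975661 0.10177066 1.13125447] [ 0.35136838 -1.04183147  0.99383171]
tip gear boss [0.59618989 0.24514221 0.015     ] peg [0.45401245 0.22003966 0.02      ]
bush [0.42634838 0.04593554 0.012     ] bearing [ 0.4050222 -0.0855239  0.007    ] tin [0.73941875 0.22453845 0.03      ]
```

>>> {"api": "servo_tool", "payload": {
  "motion": [
    [[0, 0, 0, 0, 0, 0.107], [0, 0, 0, 0, 0, 0.107], [15, -20, 0, 0, 0, 0], [27, -35, 0, 0, 0, 0], [27, -35, 0, 0, 0, 0]]
  ],
  "gripper": 50,
  "newtons": 20
}}

```text
time: 2.0
ee_pos: [0.2821, -0.393, 0.25]
tcp_rot: [-180.0, 0.0, 13.0]
wrist_force: [1.6, 0.2, 0.5]
opening: 0.0499
```

>>> {"api": "servo_tool", "payload": {
  "motion": [
    [[30, -38, 0, 0, 0, 0], [30, -38, 0, 0, 0, 0], [30, -38, 0, 0, 0, 0], [30, -38, 0, 0, 0, 0], [27, -35, 0, 0, 0, 0]]
  ]
}}

```text
time: 2.5
ee_pos: [0.3835, -0.1766, 0.2505]
tcp_rot: [180.0, -0.0, 13.1]
wrist_force: [1.0, -1.3, 0.4]
opening: 0.05
```

>>> {"api": "servo_tool", "payload": {
  "motion": [
    [[27, -35, 0, 0, 0, 0], [27, -35, 0, 0, 0, 0], [15, -18, 0, 0, 0, 0], [0, 0, 0, 0, 0, 0]]
  ]
}}

```text
time: 2.9
ee_pos: [0.4312, -0.0749, 0.2501]
tcp_rot: [-180.0, -0.0, 13.3]
wrist_force: [-0.5, 0.4, -0.1]
opening: 0.0501
```

```bash
python3 - <<'E'
from h import *
from workcell import bot
o=bot.get_obs();print(o["time"],o["ee_pos"],o["tcp_rot"])
p=snap(bot,"wrist","1"); print(-p["R"].T@p["t"])
for l in ["knob","pedal","press","vee","lever"]:
    print(l,[(r["rect"],round(r["confidence"],2)) for r in bot.look_for(p,l)[:2]])
print(proj(p,press(.669,.038,.226,[knobloc(0),[-.1,-.055,0],[-.1,.055,0],[-.095,-.045,.045],[-.095,.045,.045]])))
E
```

```text
2.9 [ 0.43123004 -0.07491402  0.25013331] [-1.79975005e+02 -9.10354336e-03  1.32676107e+01]
[ 0.51110414 -0.05703638  0.37370466]
knob [([325.2, 0.9, 40.8, 94.6], 0.68)]
pedal [([451.3, 18.4, 175.5, 237.3], 0.73)]
press [([189.4, 0.0, 174.7, 99.5], 0.94), ([321.1, 1.0, 41.8, 99.0], 0.36)]
vee []
lever [([321.3, 3.0, 41.4, 95.0], 0.58)]
[[339.82777231  73.86347917]
 [312.97856415  37.22575027]
 [195.42155034  36.43173879]
 [300.38340078  17.49318678]
 [189.29088341  16.73057843]]
```

View pics/wrist1.png

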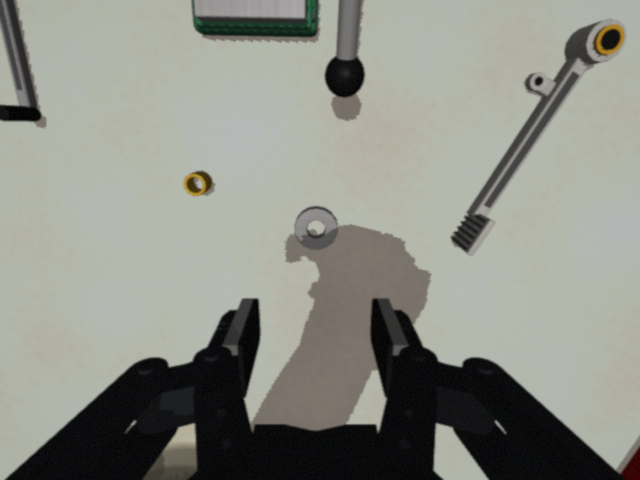

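```bash
python3 - <<'E'
import cv2
a=cv2.imread("pics/wrist1.png")
cv2.imwrite("pics/w1a.png",cv2.resize(a[0:110,180:380],None,fx=4,fy=4,interpolation=cv2.INTER_CUBIC))
cv2.imwrite("pics/w1b.png",cv2.resize(a[0:260,440:640],None,fx=2.3,fy=2.3,interpolation=cv2.INTER_CUBIC))
E
```

```text
(no output)
```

View pics/w1a.png

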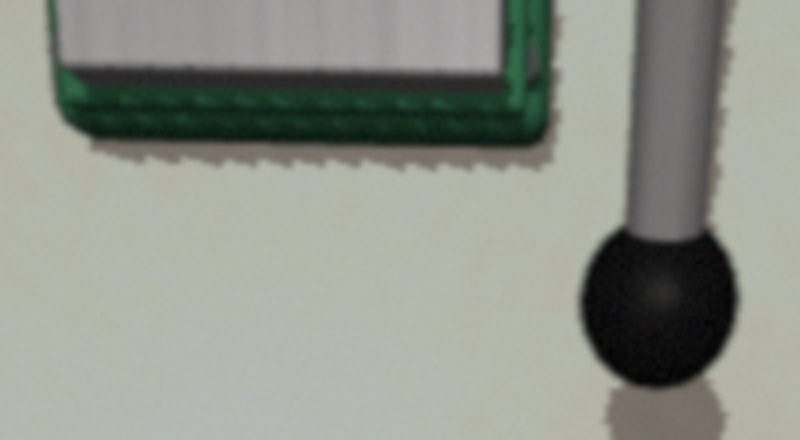

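View pics/w1b.png

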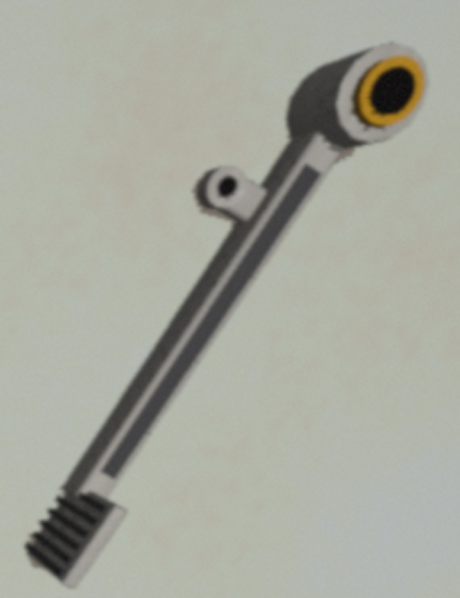

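```bash
python3 - <<'E'
from h import *
a=load("scene0");b=load("side0");w=load("wrist1")
obs=[(a,(300.6,238.6),knobloc(0),.5),(b,(308.5,278.5),knobloc(0),.5),(a,(321.6,331.4),[.115,-.055,0],.3),(a,(362.5,327.6),[.115,.055,0],.3),(b,(402.5,271),[.115,-.055,0],.3),(b,(323.5,295),[-.1,-.055,0],.3),
(w,(194.5,16.75),[-.095,.045,.045],1),(w,(305.75,18.75),[-.095,-.045,.045],1),(w,(345,75.75),knobloc(0),1)]
f=lambda v:np.concatenate([(proj(p,press(*v,X))[0]-uv)*k for p,uv,X,k in obs])
s=least_squares(f,[.7,0,0]);print(s.x,np.degrees(s.x[2]),f(s.x).round(1))
obs=obs[6:]
s=least_squares(f,[.7,0,0]);print(s.x,np.degrees(s.x[2]),f(s.x).round(1))
v=s.x
print("knob",press(*v,knobloc(0)),onz(w,(345,75.75),knobloc(0)[2]))
B=onz(w,(610,39.6),.034);T=onz(w,(484.3,210.9),.018);M=onz(w,(582.6,65.2),.018);E=onz(w,(440+227/2.3,187/2.3),.018)
print(B,M,T,E,np.linalg.norm(B-T),np.linalg.norm((B-E)[:2]))
for X in (M,T): d=(B-X)[:2];print(np.degrees(np.arctan2(d[1],d[0])))
d=(M-T)[:2];print(np.degrees(np.arctan2(d[1],d[0])))
E
```

```text
[0.66960911 0.0331248  0.21808649] 12.495435722571477 [-0.8 -0.   0.1  0.1 -0.7  0.7 -0.2  0.3  0.3  0.6 -0.4  1.2 -0.1  0.2
 -0.3 -0.  -0.  -0.2]
[0.66975081 0.03278716 0.21572973] 12.360403146024066 [ 0.1 -0.  -0.1  0.   0.  -0. ]
knob [[ 0.54687689 -0.07091913  0.09475976]] [ 0.54685783 -0.07090525  0.09475976]
[ 0.63373881 -0.28666849  0.034     ] [ 0.61496819 -0.28332084  0.018     ] [ 0.46658841 -0.24791815  0.018     ] [ 0.59332371 -0.25011686  0.018     ] 0.17232772624472079 0.05449221333876646
-10.112128166042313
-13.052264084524603
-13.419597270845381
```

>>> {"api": "servo_tool", "payload": {
  "motion": [
    [[38, 7, 0, 0, 0, 0.016], [38, 7, 0, 0, 0, 0], [38, 7, 20, 0, 0, 0], [0, 0, 40, 0, 0, 0], [0, 0, 20, 0, 0, 0]]
  ]
}}

```text
time: 3.7
ee_pos: [0.5459, -0.074, 0.1663]
tcp_rot: [-179.9, 0.2, 12.1]
wrist_force: [-0.8, -0.3, -0.5]
opening: 0.0496
```

```bash
python3 - <<'E'
from h import *
from workcell import bot
o=bot.get_obs();print(o["time"],o["ee_pos"],o["tcp_rot"])
p=snap(bot,"wrist","2")
v=(.66975,.03279,.21573)
print(proj(p,press(*v,[knobloc(0),[-.095,-.045,.045],[-.031,-.038,.145],[-.031,.038,.145],[-.0125,-.0125,.067],[-.0125,.0125,.067]])))
E
```

```text
3.7 [ 0.54594949 -0.07403109  0.16631696] [-179.91513436    0.24028087   12.06567094]
[[308.57948964 263.37541894]
 [265.53500339 172.23713344]
 [200.05595745  31.65866056]
 [-10.43783074  32.87001781]
 [193.90400459  27.37667526]
 [148.72864799  27.63803136]]
```

View pics/wrist2.png

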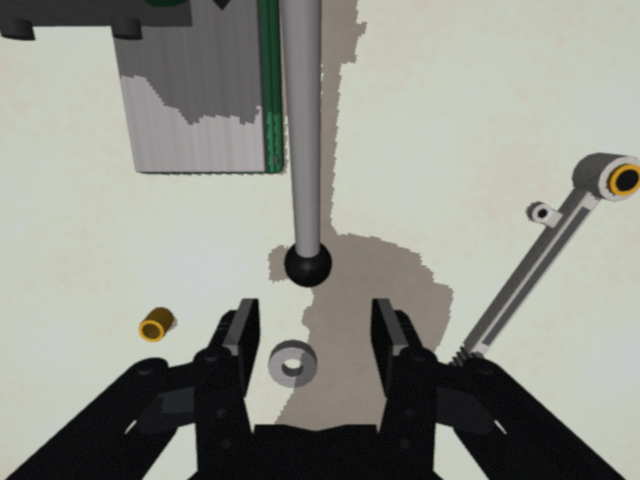

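>>> {"api": "servo_tool", "payload": {
  "motion": [
    [[1.6, -2.8, 20, 0, 0, 0], [0, 0, 25, 0, 0, 0], [0, 0, 20, 0, 0, 0], [0, 0, 6.5, 0, 0, 0], [0, 0, 0, 0, 0, 0]]
  ]
}}

```text
time: 4.25
ee_pos: [0.5468, -0.0707, 0.0989]
tcp_rot: [-180.0, 0.0, 12.1]
wrist_force: [0.5, 1.3, -0.2]
opening: 0.0496
```

>>> {"api": "servo_tool", "payload": {
  "motion": [
    [[0, 0, 0, 0, 0, 0], [0, 0, 0, 0, 0, 0], [0, 0, 0, 0, 0, 0], [0, 0, 0, 0, 0, 0], [0, 0, 0, 0, 0, 0]]
  ],
  "gripper": 20,
  "newtons": 20
}}

```text
time: 4.75
ee_pos: [0.5476, -0.0693, 0.1006]
tcp_rot: [-179.9, -0.1, 12.2]
wrist_force: [-3.4, 6.1, 4.5]
opening: 0.0278
```

```bash
python3 - <<'E'
from h import *
from workcell import bot
o=bot.get_obs();print(o["time"],o["ee_pos"],o["tcp_rot"],o["wrist_force"],o["torque"],o["opening"])
p=snap(bot,"wrist","3")
E
```

```text
4.75 [ 0.54756593 -0.06928983  0.10061489] [-1.79919089e+02 -1.17212364e-01  1.21736982e+01] [-3.43145189  6.11311204  4.53738062] [1.21455755 0.53522396 0.00228537] 0.027777607926752393
```

View pics/wrist3.png

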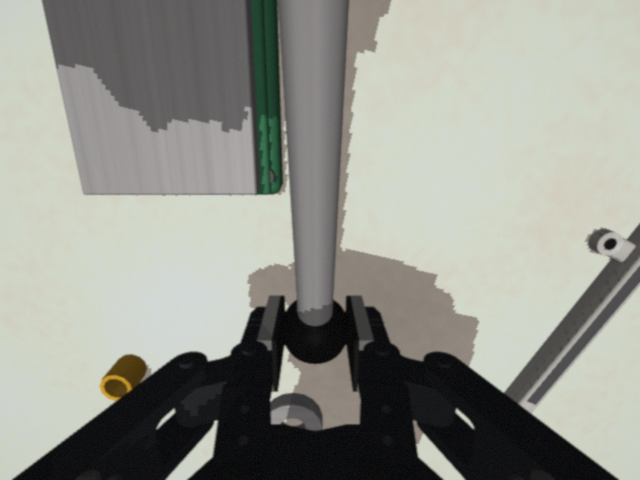

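>>> {"api": "servo_tool", "payload": {
  "motion": [
    [[0, 0, 0, 0, 0, 0], [0, 0, 0, 0, 0, 0], [0, -1.5, 3, 0, 0, 0], [0, 0, 0, 0, 0, 0], [0, 0, 0, 0, 0, 0]]
  ],
  "gripper": 40
}}

```text
time: 5.3
ee_pos: [0.5468, -0.0687, 0.0957]
tcp_rot: [-180.0, 0.0, 12.1]
wrist_force: [0.3, -0.1, 0.4]
opening: 0.0401
```

```bash
python3 - <<'E'
from h import *
from workcell import bot
o=bot.get_obs();print(o["time"],o["ee_pos"],o["tcp_rot"],o["wrist_force"],o["torque"],o["opening"])
p=snap(bot,"wrist","4");s=snap(bot,"side","4")
v=(.66975,.03279,.21573)
print(proj(p,press(*v,knobloc(0))))
cv2.imwrite("pics/w4.png",cv2.resize(p["color"][250:430,220:420,::-1],None,fx=3,fy=3,interpolation=cv2.INTER_CUBIC))
E
```

```text
5.3 [ 0.54678924 -0.06867452  0.09565644] [-1.79999962e+02  1.60407901e-02  1.21340499e+01] [ 0.28324791 -0.11618638  0.41359424] [0.04008167 0.03307872 0.00836653] 0.04007568791494078
[[317.87755808 334.06934504]]
```

View pics/w4.png

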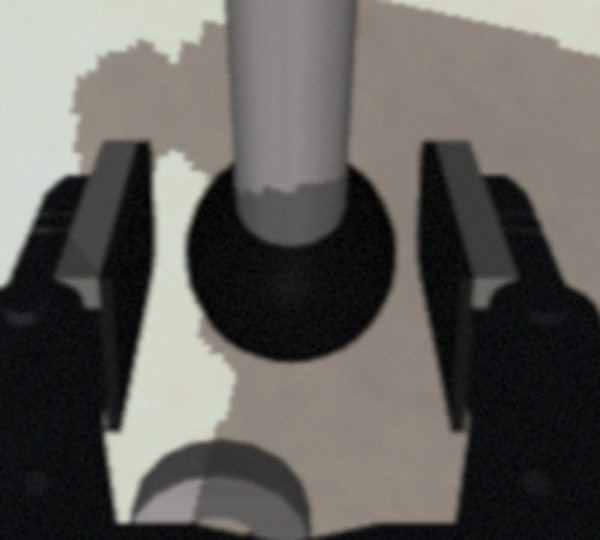

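>>> {"api": "servo_tool", "payload": {
  "motion": [
    [[0, 0, 1.5, 0, 0, 0], [0, 0, 0, 0, 0, 0], [0, 0, 0, 0, 0, 0], [0, 0, 0, 0, 0, 0], [0, 0, 0, 0, 0, 0]]
  ],
  "gripper": 20
}}

```text
time: 5.9
ee_pos: [0.5472, -0.0692, 0.0948]
tcp_rot: [179.9, -0.0, 12.1]
wrist_force: [-1.2, -5.0, 5.3]
opening: 0.0271
```

>>> {"api": "servo_tool", "payload": {
  "motion": [
    [[0, 0, 0, 0, 0, 0], [0, 0, 0, 0, 0, 0]]
  ]
}}

```text
time: 6.1
ee_pos: [0.5471, -0.0692, 0.0948]
tcp_rot: [179.9, -0.0, 12.1]
wrist_force: [-0.8, -3.9, 6.1]
opening: 0.0274
```

```bash
python3 - <<'E'
from h import *
qs=np.r_[0,.02,.05,.09,.13,.17:1.5:.05]
K=np.array([knobloc(q) for q in qs])
for i in range(1,len(qs)):
    d=(K[i]-K[i-1])*1e3; print(i,qs[i].round(2),f"[{d[0]:.1f}, 0, {-d[2]:.1f}, 0,0,0]", K[i][[0,2]].round(4), press(.66975,.03279,.21573,K[i])[0].round(4))
E
```

```text
1 0.02 [-1.6, 0, -3.5, 0,0,0] [-0.1438  0.0982] [ 0.5453 -0.0713  0.0982]
2 0.05 [-2.2, 0, -5.2, 0,0,0] [-0.146   0.1035] [ 0.5432 -0.0717  0.1035]
3 0.09 [-2.7, 0, -7.1, 0,0,0] [-0.1487  0.1106] [ 0.5405 -0.0723  0.1106]
4 0.13 [-2.4, 0, -7.2, 0,0,0] [-0.1512  0.1178] [ 0.5381 -0.0728  0.1178]
5 0.17 [-2.1, 0, -7.3, 0,0,0] [-0.1533  0.1251] [ 0.536  -0.0733  0.1251]
6 0.22 [-2.3, 0, -9.2, 0,0,0] [-0.1556  0.1343] [ 0.5338 -0.0738  0.1343]
7 0.27 [-1.8, 0, -9.3, 0,0,0] [-0.1574  0.1436] [ 0.5321 -0.0742  0.1436]
8 0.32 [-1.3, 0, -9.4, 0,0,0] [-0.1587  0.153 ] [ 0.5308 -0.0744  0.153 ]
9 0.37 [-0.9, 0, -9.5, 0,0,0] [-0.1596  0.1625] [ 0.5299 -0.0746  0.1625]
10 0.42 [-0.4, 0, -9.5, 0,0,0] [-0.16   0.172] [ 0.5295 -0.0747  0.172 ]
11 0.47 [0.1, 0, -9.5, 0,0,0] [-0.1599  0.1815] [ 0.5296 -0.0747  0.1815]
12 0.52 [0.6, 0, -9.5, 0,0,0] [-0.1593  0.1909] [ 0.5302 -0.0746  0.1909]
13 0.57 [1.0, 0, -9.4, 0,0,0] [-0.1583  0.2004] [ 0.5312 -0.0744  0.2004]
14 0.62 [1.5, 0, -9.4, 0,0,0] [-0.1568  0.2098] [ 0.5326 -0.074   0.2098]
15 0.67 [2.0, 0, -9.3, 0,0,0] [-0.1548  0.2191] [ 0.5346 -0.0736 
[... 492 characters left out ...]
 0.2798] [ 0.5603 -0.068   0.2798]
23 1.07 [5.4, 0, -7.8, 0,0,0] [-0.1231  0.2876] [ 0.5656 -0.0668  0.2876]
24 1.12 [5.8, 0, -7.5, 0,0,0] [-0.1173  0.2951] [ 0.5713 -0.0656  0.2951]
25 1.17 [6.2, 0, -7.2, 0,0,0] [-0.1111  0.3023] [ 0.5773 -0.0642  0.3023]
26 1.22 [6.5, 0, -6.9, 0,0,0] [-0.1045  0.3092] [ 0.5837 -0.0628  0.3092]
27 1.27 [6.9, 0, -6.6, 0,0,0] [-0.0977  0.3157] [ 0.5904 -0.0614  0.3157]
28 1.32 [7.2, 0, -6.2, 0,0,0] [-0.0905  0.3219] [ 0.5974 -0.0598  0.3219]
29 1.37 [7.5, 0, -5.8, 0,0,0] [-0.083   0.3278] [ 0.6047 -0.0582  0.3278]
30 1.42 [7.8, 0, -5.5, 0,0,0] [-0.0752  0.3332] [ 0.6123 -0.0566  0.3332]
31 1.47 [8.0, 0, -5.1, 0,0,0] [-0.0672  0.3383] [ 0.6202 -0.0548  0.3383]
```

>>> {"api": "servo_tool", "payload": {
  "motion": [
    [[-1.6, 0, -3.5, 0, 0, 0], [-2.2, 0, -5.3, 0, 0, 0], [-2.8, 0, -7.1, 0, 0, 0], [0, 0, 0, 0, 0, 0]]
  ]
}}

```text
time: 6.5
ee_pos: [0.5406, -0.0706, 0.1107]
tcp_rot: [179.9, -0.0, 12.1]
wrist_force: [2.6, -5.2, -1.1]
opening: 0.0279
```

>>> {"api": "servo_tool", "payload": {
  "motion": [
    [[-2.4, 0.5, -7.2, 0, 0, 0], [-2.1, 0.5, -7.3, 0, 0, 0], [-2.3, 0, -9.2, 0, 0, 0], [-1.8, 0, -9.3, 0, 0, 0], [-1.3, 0, -9.4, 0, 0, 0]]
  ]
}}

```text
time: 7.0
ee_pos: [0.5305, -0.0729, 0.1533]
tcp_rot: [-180.0, 0.0, 12.1]
wrist_force: [1.0, 1.2, -1.4]
opening: 0.0271
```

```bash
python3 - <<'E'
from h import *
from workcell import bot
o=bot.get_obs();print(o["time"],o["ee_pos"],o["tcp_rot"],o["wrist_force"],o["torque"],o["opening"])
p=snap(bot,"wrist","5")
E
```

```text
7.0 [ 0.53049808 -0.07289217  0.15329859] [-1.79965391e+02  2.94288022e-02  1.21399633e+01] [ 0.9885669   1.22368989 -1.3665386 ] [ 0.17127948  0.02441394 -0.0024336 ] 0.027074826939534478
```

View pics/wrist5.png

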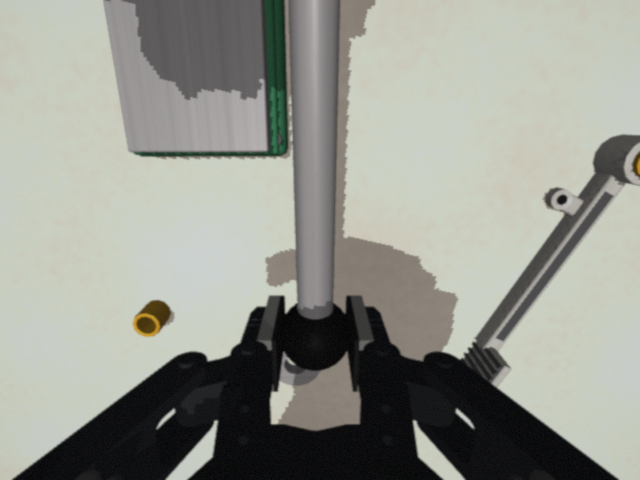

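>>> {"api": "servo_tool", "payload": {
  "motion": [
    [[-0.9, 0, -9.5, 0, 0, 0], [-0.4, 0, -9.5, 0, 0, 0], [0.1, 0, -9.5, 0, 0, 0], [0.6, 0, -9.5, 0, 0, 0], [1.0, 0, -9.4, 0, 0, 0]]
  ]
}}

```text
time: 7.55
ee_pos: [0.5315, -0.0728, 0.201]
tcp_rot: [-180.0, -0.0, 12.1]
wrist_force: [0.1, 4.4, -1.6]
opening: 0.0277
```

>>> {"api": "servo_tool", "payload": {
  "motion": [
    [[1.5, 0, -9.4, 0, 0, 0], [2.0, 0, -9.3, 0, 0, 0], [2.4, 0, -9.2, 0, 0, 0], [2.9, 0, -9.0, 0, 0, 0], [3.3, 0, -8.9, 0, 0, 0]]
  ]
}}

```text
time: 8.05
ee_pos: [0.5435, -0.0701, 0.2467]
tcp_rot: [-180.0, -0.0, 12.2]
wrist_force: [0.1, 5.1, -0.7]
opening: 0.0275
```

>>> {"api": "servo_tool", "payload": {
  "motion": [
    [[3.8, 0, -8.7, 0, 0, 0], [4.2, 0, -8.5, 0, 0, 0], [4.6, 0, -8.3, 0, 0, 0], [5.0, 0, -8.1, 0, 0, 0], [5.4, 0, -7.8, 0, 0, 0]]
  ]
}}

```text
time: 8.55
ee_pos: [0.5662, -0.0652, 0.2882]
tcp_rot: [-180.0, -0.1, 12.2]
wrist_force: [0.4, 5.3, -0.5]
opening: 0.0275
```

>>> {"api": "servo_tool", "payload": {
  "motion": [
    [[5.8, -0.4, -7.5, 0, 0, 0], [6.2, -0.4, -7.2, 0, 0, 0], [6.5, 0, -6.9, 0, 0, 0], [6.9, 0, -6.6, 0, 0, 0], [3.6, 0, -3.1, 0, 0, 0]]
  ]
}}

```text
time: 9.05
ee_pos: [0.5947, -0.0589, 0.3196]
tcp_rot: [179.9, -0.1, 12.1]
wrist_force: [-0.3, 0.6, 2.4]
opening: 0.0275
```

```bash
python3 - <<'E'
from h import *
from workcell import bot
o=bot.get_obs();print(o["time"],o["ee_pos"],o["tcp_rot"],o["wrist_force"],o["torque"],o["opening"])
v=(.66975,.03279,.21573)
l=press(0,0,-v[2],(o["ee_pos"]-np.array([v[0],v[1],0])))[0]; d=l-[.03,-.075,.175]
print(l, .436+np.arctan2(d[2],-d[0]),np.hypot(d[0],d[2]))
p=snap(bot,"wrist","6");s=snap(bot,"side","6")
K=np.array([knobloc(q) for q in np.r_[1.295:1.7:.025]])
for i in range(1,len(K)):
    d=(K[i]-K[i-1])*1e3; print((1.295+.025*i),f"[{d[0]:.1f}, 0, {-d[2]:.1f}]",end=" ")
cv2.imwrite("pics/s6.png",cv2.resize(s["color"][60:310,220:470,::-1],None,fx=2.3,fy=2.3))
E
```

```text
9.05 [ 0.59466895 -0.05890705  0.31957906] [ 1.79941688e+02 -8.67996187e-02  1.21312980e+01] [-0.28092239  0.6047505   2.35412651] [ 0.14626131  0.15442181 -0.03830412] 0.02749861120279123
[-0.09296943 -0.07349966  0.31957906] 1.3019922483193316 0.18980143373539202
1.3199999999999998 [3.6, 0, -3.1] 1.345 [3.7, 0, -3.0] 1.3699999999999999 [3.8, 0, -2.9] 1.395 [3.9, 0, -2.8] 1.42 [3.9, 0, -2.7] 1.4449999999999998 [4.0, 0, -2.6] 1.47 [4.1, 0, -2.5] 1.4949999999999999 [4.1, 0, -2.4] 1.52 [4.2, 0, -2.3] 1.545 [4.2, 0, -2.2] 1.5699999999999998 [4.3, 0, -2.1] 1.595 [4.3, 0, -2.0] 1.6199999999999999 [4.4, 0, -1.8] 1.645 [4.4, 0, -1.7] 1.67 [4.5, 0, -1.6] 1.6949999999999998 [4.5, 0, -1.5]
```

View pics/s6.png

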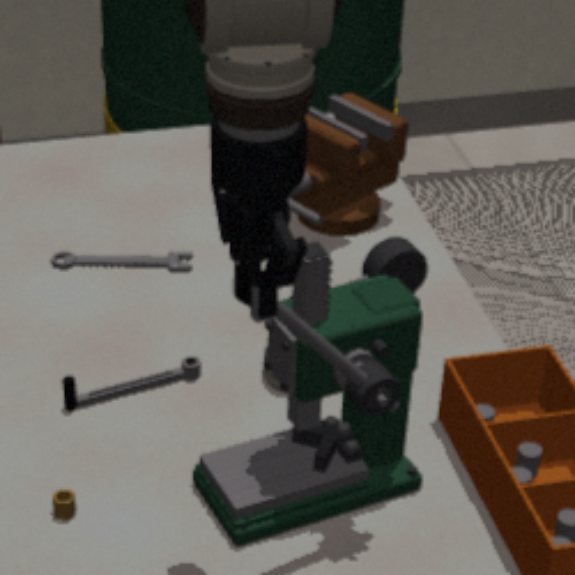

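View pics/wrist6.png

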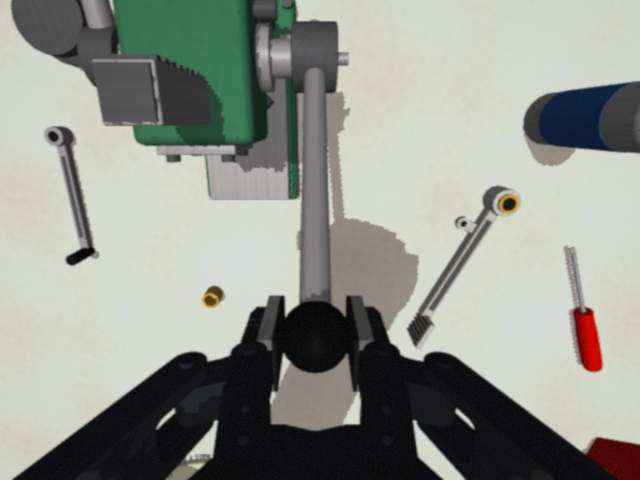

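>>> {"api": "servo_tool", "payload": {
  "motion": [
    [[3.6, 0, -3.1, 0, 0, 0], [3.7, 0, -3.0, 0, 0, 0], [3.8, 0, -2.9, 0, 0, 0], [3.9, 0, -2.8, 0, 0, 0], [2.0, 0, -1.4, 0, 0, 0]]
  ]
}}

```text
time: 9.65
ee_pos: [0.6109, -0.0554, 0.332]
tcp_rot: [180.0, -0.0, 12.1]
wrist_force: [-0.5, -1.5, 3.5]
opening: 0.0274
```

>>> {"api": "servo_tool", "payload": {
  "motion": [
    [[2.0, 0, -1.3, 0, 0, 0], [2.0, 0, -1.3, 0, 0, 0], [2.0, 0, -1.3, 0, 0, 0]]
  ]
}}

```text
time: 9.95
ee_pos: [0.6165, -0.0541, 0.3357]
tcp_rot: [180.0, -0.0, 12.1]
wrist_force: [0.4, -2.5, 2.2]
opening: 0.0276
```

>>> {"api": "servo_tool", "payload": {
  "motion": [
    [[1.4, 0, -0.8, 0, 0, 0], [1.4, 0, -0.8, 0, 0, 0]]
  ]
}}

```text
time: 10.15
ee_pos: [0.6192, -0.0535, 0.3373]
tcp_rot: [180.0, -0.0, 12.1]
wrist_force: [-0.2, -3.2, 2.5]
opening: 0.0275
```

>>> {"api": "servo_tool", "payload": {
  "motion": [
    [[1.4, 0, -0.8, 0, 0, 0], [1.4, 0, -0.8, 0, 0, 0]]
  ]
}}

```text
time: 10.35
ee_pos: [0.6219, -0.0529, 0.3389]
tcp_rot: [180.0, -0.0, 12.1]
wrist_force: [1.3, -4.1, 3.3]
opening: 0.0275
```

>>> {"api": "servo_tool", "payload": {
  "motion": [
    [[1.4, 0, -0.8, 0, 0, 0], [1.4, 0, -0.8, 0, 0, 0]]
  ]
}}

```text
time: 10.55
ee_pos: [0.6247, -0.0523, 0.3405]
tcp_rot: [180.0, -0.0, 12.1]
wrist_force: [0.0, -5.0, 3.5]
opening: 0.0274
```

>>> {"api": "servo_tool", "payload": {
  "motion": [
    [[1.4, 0.4, -0.7, 0, 0, 0], [1.4, 0.4, -0.7, 0, 0, 0]]
  ]
}}

```text
time: 10.75
ee_pos: [0.6274, -0.0518, 0.3419]
tcp_rot: [-179.9, -0.0, 12.2]
wrist_force: [-0.4, 1.1, 5.6]
opening: 0.0273
```

>>> {"api": "servo_tool", "payload": {
  "motion": [
    [[1.4, 0.2, -0.7, 0, 0, 0], [1.4, 0.2, -0.7, 0, 0, 0]]
  ]
}}

```text
time: 10.95
ee_pos: [0.6295, -0.0514, 0.343]
tcp_rot: [-179.9, 0.1, 12.2]
wrist_force: [-10.3, 1.5, 0.5]
opening: 0.0277
```

>>> {"api": "servo_tool", "payload": {
  "motion": [
    [[1.4, 0, -0.7, 0, 0, 0], [1.4, 0, -0.7, 0, 0, 0]]
  ]
}}

```text
time: 11.15
ee_pos: [0.6304, -0.0511, 0.3431]
tcp_rot: [-179.9, 0.5, 12.2]
wrist_force: [-22.2, -1.4, -5.7]
opening: 0.0275
```

>>> {"api": "servo_tool", "payload": {
  "motion": [
    [[-1.4, 0, 0.6, 0, 0, 0], [-1.0, 0, 0.4, 0, 0, 0], [0, 0, 0, 0, 0, 0]]
  ]
}}

```text
time: 11.45
ee_pos: [0.6302, -0.0512, 0.3431]
tcp_rot: [-179.9, 0.1, 12.2]
wrist_force: [-3.8, 4.8, 0.4]
opening: 0.0274
```

>>> {"api": "servo_tool", "payload": {
  "motion": [
    [[-0.5, 0, 0, 0, 0, 0], [0, 0, 0, 0, 0, 0], [0, 0, 0, 0, 0, 0], [0, 0, 0, 0, 0, 0]]
  ],
  "gripper": 50
}}

```text
time: 11.85
ee_pos: [0.6303, -0.0523, 0.3435]
tcp_rot: [180.0, -0.0, 12.1]
wrist_force: [0.3, -1.2, 0.2]
opening: 0.0497
```

```bash
python3 - <<'E'
from h import *
from workcell import bot
o=bot.get_obs();print(o["time"],o["ee_pos"],o["tcp_rot"],o["wrist_force"],o["opening"])
p=snap(bot,"wrist","7")
E
```

```text
11.85 [ 0.6303033  -0.0523042   0.34349304] [ 1.79994452e+02 -2.92142892e-03  1.21272260e+01] [ 0.33143521 -1.15576744  0.24571504] 0.0496983076866272
```

View pics/wrist7.png

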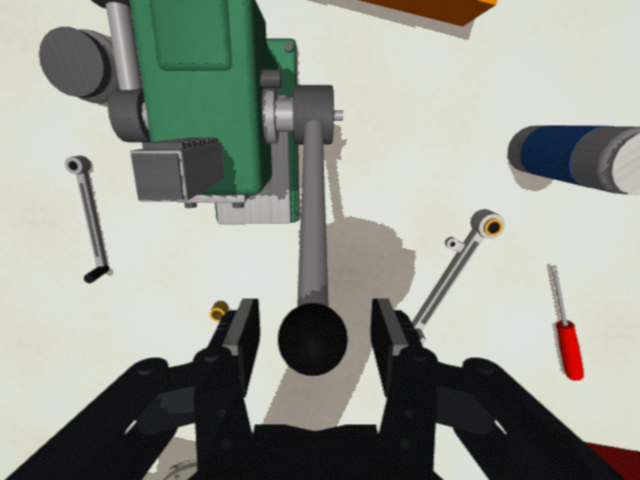

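>>> {"api": "servo_tool", "payload": {
  "motion": [
    [[0, 0, -20, 0, 0, 0], [0, 0, -30, 0, 0, 0], [0, 0, -10, 0, 0, 0.14], [0, 0, 0, 0, 0, 0.15], [0, 0, 0, 0, 0, 0.15]]
  ]
}}

```text
time: 12.4
ee_pos: [0.6249, -0.0885, 0.4035]
tcp_rot: [-178.2, 0.0, -8.6]
wrist_force: [0.7, -0.6, -0.4]
opening: 0.0498
```

>>> {"api": "servo_tool", "payload": {
  "motion": [
    [[-10, 25, 0, 0, 0, 0], [-14, 40, 15, 0, 0, 0], [-14, 40, 25, 0, 0, 0], [-14, 40, 25, 0, 0, 0], [-14, 40, 25, 0, 0, 0]]
  ]
}}

```text
time: 12.9
ee_pos: [0.5287, -0.2628, 0.3073]
tcp_rot: [-178.3, 0.0, -9.0]
wrist_force: [1.4, -0.3, -0.2]
opening: 0.0502
```

>>> {"api": "servo_tool", "payload": {
  "motion": [
    [[-14, 30, 40, 0, 0, 0], [0, 13, 40, 0, 0, 0], [0, 0, 30, 0, 0, 0], [0, 0, 0, 0, 0, 0]]
  ]
}}

```text
time: 13.3
ee_pos: [0.5085, -0.2971, 0.194]
tcp_rot: [-178.1, 0.4, -9.1]
wrist_force: [0.7, 0.9, -0.2]
opening: 0.0502
```

```bash
python3 - <<'E'
from h import *
from workcell import bot
o=bot.get_obs();print(o["time"],o["ee_pos"],o["tcp_rot"],o["wrist_force"],o["opening"])
p=snap(bot,"wrist","8");s=snap(bot,"side","8")
E
```

```text
13.3 [ 0.50853124 -0.2970645   0.19404758] [-178.14466567    0.42817082   -9.10146441] [ 0.68997159  0.9018244  -0.20377347] 0.05023017705222515
```

View pics/wrist8.png

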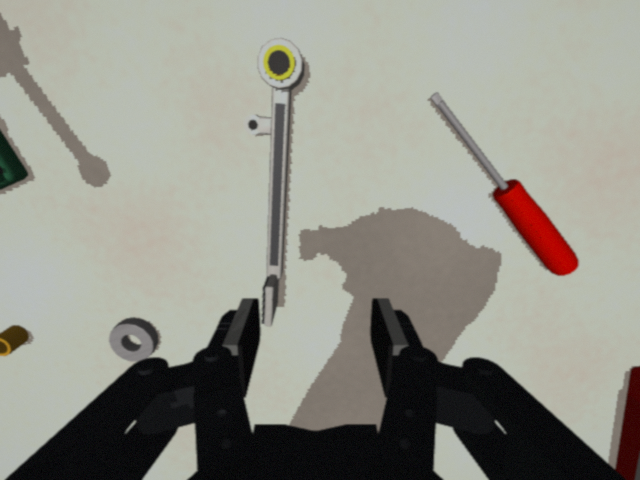

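View pics/side8.png

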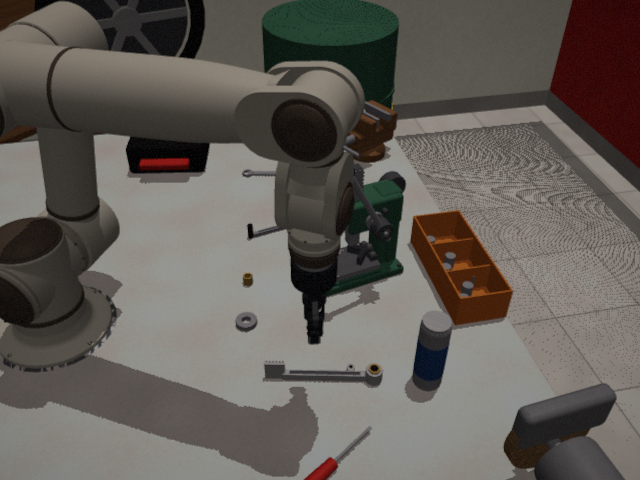

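```bash
cat >> h.py <<'E'
def rot(r): return Rn.from_euler("xyz",r,degrees=True)
def delta(o,pos,yaw,ori=None):
    R0=rot(o["tcp_rot"]); Rt=rot([180,0,yaw])
    rv=(R0.inv()*Rt).as_rotvec()
    print("rotvec",rv.round(4),"shift in target axes mm",(Rt.inv().apply(np.array(pos)-o["ee_pos"])*1e3).round(1),"in current axes",(R0.inv().apply(np.array(pos)-o["ee_pos"])*1e3).round(1))
E
python3 - <<'E'
from h import *
from workcell import bot
p=load("wrist8")
a=p["color"][30:300,230:330,::-1]
cv2.imwrite("pics/w8.png",cv2.resize(a,None,fx=2.2*2,fy=2.2,interpolation=cv2.INTER_CUBIC))
B=onz(p,(279.5,62),.034);M=onz(p,(280.5,100),.018);T=onz(p,(274.5,268),.018)
print(B,M,T)
for X,Y in ((B,T),(M,T)): d=(X-Y)[:2];print(np.degrees(np.arctan2(d[1],d[0])),np.linalg.norm(d))
yaw=-13.2;t=np.radians(yaw)
g=B-.137*np.array([np.cos(t),np.sin(t),0]);g[2]=.1
delta(bot.get_obs(),g,yaw)
E
```

```text
[ 0.63394612 -0.28724733  0.034     ] [ 0.60976208 -0.28128637  0.018     ] [ 0.4685715  -0.24830742  0.018     ]
-13.249791848222111 0.1698972650868469
-13.147294214195231 0.14499099806460555
rotvec [-0.0298  0.0021  0.0727] shift in target axes mm [-19.  -38.1  99.4] in current axes [-16.1 -36.4 100.5]
```

View pics/w8.png

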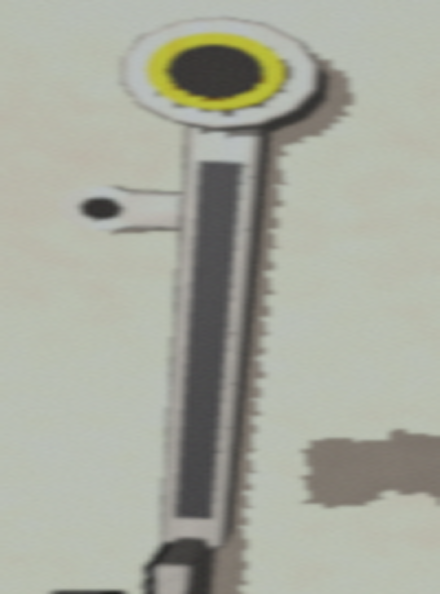

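>>> {"api": "servo_tool", "payload": {
  "motion": [
    [[0, 0, 0, -0.0298, 0.0021, 0.0727], [-9, -19, 10, 0, 0, 0], [-10, -19, 40, 0, 0, 0], [0, 0, 44, 0, 0, 0], [0, 0, 0, 0, 0, 0]]
  ]
}}

```text
time: 13.9
ee_pos: [0.4993, -0.2546, 0.1017]
tcp_rot: [-179.9, 0.3, -13.1]
wrist_force: [-0.9, -0.3, 0.2]
opening: 0.0501
```

```bash
python3 - <<'E'
from h import *
from workcell import bot
o=bot.get_obs();print(o["time"],o["ee_pos"],o["tcp_rot"],o["wrist_force"],o["opening"])
delta(o,[.5005,-.2559,.023],-13.2)
p=snap(bot,"wrist","9")
E
```

```text
13.9 [ 0.4993125  -0.2545539   0.10166043] [-179.93377161    0.2927053   -13.12013457] [-0.88422908 -0.33328403  0.2290884 ] 0.0501218348752665
rotvec [-0.0012  0.0051  0.0014] shift in target axes mm [ 1.5  1.  78.7] in current axes [ 1.9  1.1 78.7]
```

View pics/wrist9.png

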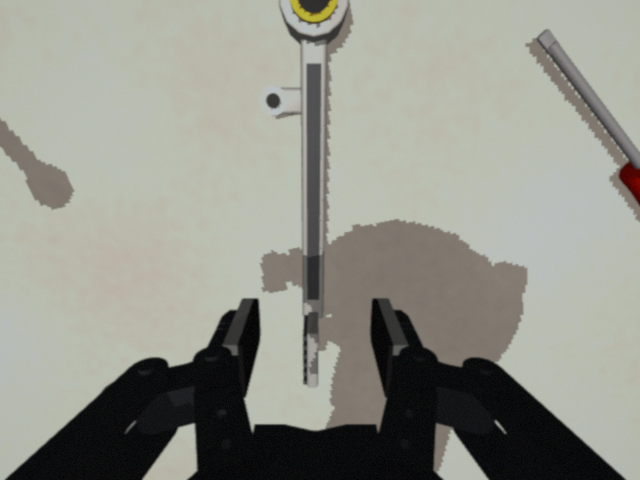

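>>> {"api": "servo_tool", "payload": {
  "motion": [
    [[1.5, 1, 20, 0, 0.003, 0], [0, 0, 30, 0, 0, 0], [0, 0, 20, 0, 0, 0], [0, 0, 8, 0, 0, 0], [0, 0, 0, 0, 0, 0]]
  ]
}}

```text
time: 14.45
ee_pos: [0.5031, -0.2582, 0.0284]
tcp_rot: [180.0, -0.3, -13.2]
wrist_force: [-0.7, 0.2, 0.4]
opening: 0.0503
```

```bash
python3 - <<'E'
from h import *
from workcell import bot
o=bot.get_obs();print(o["time"],o["ee_pos"],o["tcp_rot"],o["wrist_force"],o["opening"])
delta(o,[.5005,-.2559,.023],-13.2)
p=snap(bot,"wrist","10")
E
```

```text
14.45 [ 0.50305823 -0.25818592  0.02837747] [179.971208    -0.26450699 -13.21447504] [-0.65794469  0.15468394  0.35480404] 0.050337130090596045
rotvec [ 0.0005 -0.0046 -0.0003] shift in target axes mm [-3.  -1.6  5.4] in current axes [-3.  -1.6  5.4]
```

View pics/wrist10.png

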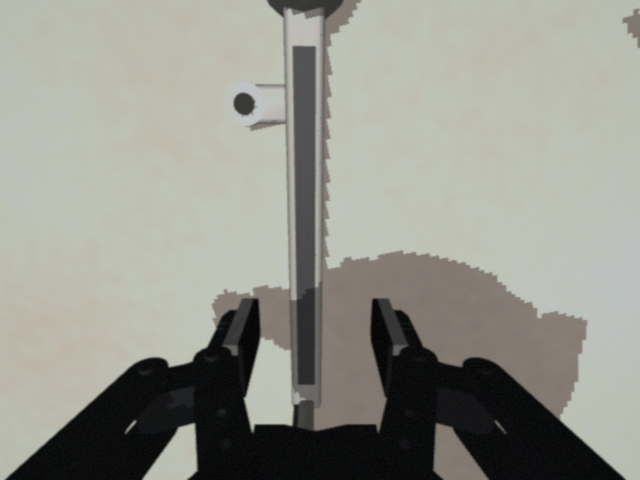

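>>> {"api": "servo_tool", "payload": {
  "motion": [
    [[-3, -2, 0, 0, -0.0046, 0], [0, 0, 4, 0, 0, 0], [0, 0, 0, 0, 0, 0], [0, 0, 0, 0, 0, 0]]
  ],
  "gripper": 30
}}

```text
time: 14.9
ee_pos: [0.4996, -0.2549, 0.0227]
tcp_rot: [180.0, 0.1, -13.2]
wrist_force: [-0.5, -0.0, -0.1]
opening: 0.0302
```

```bash
python3 - <<'E'
from h import *
from workcell import bot
o=bot.get_obs();print(o["time"],o["ee_pos"],o["tcp_rot"],o["wrist_force"],o["opening"])
delta(o,[.5005,-.2559,.023],-13.2)
p=snap(bot,"wrist","11")
E
```

```text
14.9 [ 0.49958974 -0.25486844  0.02270547] [ 1.79993891e+02  7.89089488e-02 -1.32017693e+01] [-0.52485918 -0.04841527 -0.13290641] 0.030205755005656355
rotvec [ 0.0001  0.0014 -0.    ] shift in target axes mm [ 1.1  0.8 -0.3] in current axes [ 1.1  0.8 -0.3]
```

View pics/wrist11.png

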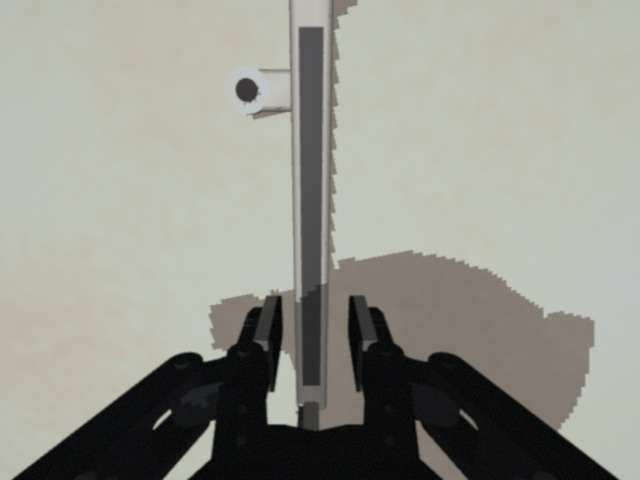

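Centred, aligned. Close.

>>> {"api": "servo_tool", "payload": {
  "motion": [
    [[0, 0.3, 0, 0, 0, 0], [0, 0, 0, 0, 0, 0], [0, 0, 0, 0, 0, 0], [0, 0, 0, 0, 0, 0], [0, 0, 0, 0, 0, 0]]
  ],
  "gripper": 8,
  "newtons": 80
}}

```text
time: 15.45
ee_pos: [0.4996, -0.2553, 0.0229]
tcp_rot: [180.0, 0.1, -13.2]
wrist_force: [-1.1, 1.0, 6.4]
opening: 0.0118
```

>>> {"api": "servo_tool", "payload": {
  "motion": [
    [[0, 0, -5, 0, 0, 0], [0, 0, -15, 0, 0, 0], [0, 0, -30, 0, 0, 0], [0, 0, -20, 0, 0, 0], [0, 0, 0, 0, 0, 0]]
  ]
}}

```text
time: 15.95
ee_pos: [0.501, -0.256, 0.0962]
tcp_rot: [179.9, -0.2, -13.2]
wrist_force: [0.9, 0.3, -3.2]
opening: 0.0117
```

```bash
python3 - <<'E'
from h import *
from workcell import bot
o=bot.get_obs();print(o["time"],o["ee_pos"],o["tcp_rot"],o["wrist_force"],o["torque"],o["opening"])
p=snap(bot,"wrist","12");s=snap(bot,"side","12")
cv2.imwrite("pics/s12.png",cv2.resize(s["color"][250:410,220:470,::-1],None,fx=3,fy=3))
E
```

```text
15.95 [ 0.501031   -0.25595795  0.09623632] [179.92498761  -0.20135129 -13.21089492] [ 0.91220112  0.28126727 -3.19653392] [0.05324664 0.08218512 0.02040149] 0.011654482348715052
```

View pics/wrist12.png

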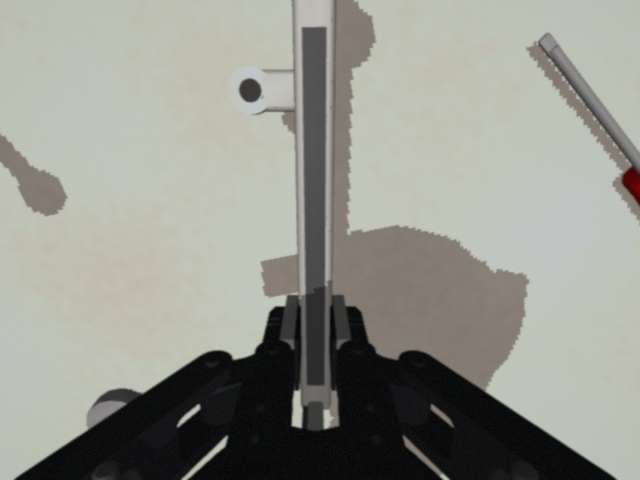

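View pics/s12.png

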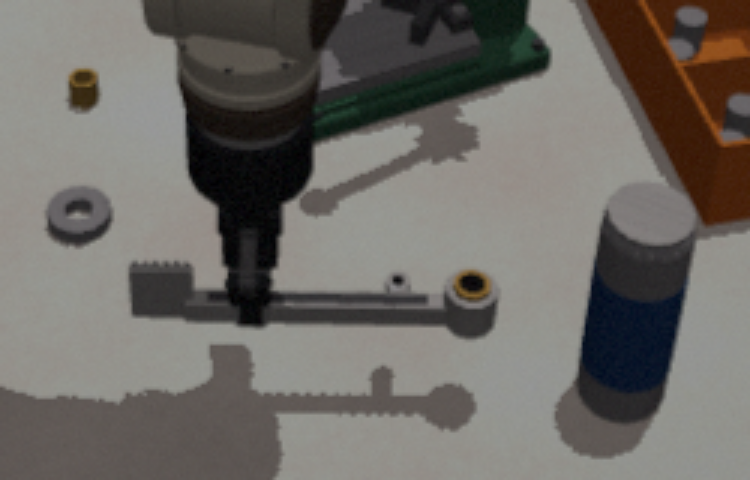

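```bash
python3 - <<'E'
from h import *
from workcell import bot
o=bot.get_obs()
tgt=np.array([.4763,-.0096,.125]);N=13;w=np.sin(np.pi*(np.arange(N)+.5)/N);w/=w.sum()
R=rot(o["tcp_rot"]);tot=(R.inv()*rot([180,0,12.36])).as_rotvec();print(tot)
d=tgt-o["ee_pos"]
for i in range(N):
    print("[%.1f, %.1f, %.1f, %.4f, %.4f, %.3f]"%(*R.inv().apply(d*w[i])*1e3,*(tot*w[i])))
    R=R*Rn.from_rotvec(tot*w[i])
E
```

```text
[-1.00680164e-04  1.28748249e-03 -4.46313501e-01]
[-1.1, -3.4, -0.5, -0.0000, 0.0000, -0.006]
[-3.3, -10.0, -1.4, -0.0000, 0.0001, -0.019]
[-5.0, -16.1, -2.2, -0.0000, 0.0001, -0.031]
[-5.9, -21.5, -2.9, -0.0000, 0.0001, -0.040]
[-6.0, -25.6, -3.5, -0.0000, 0.0001, -0.048]
[-5.2, -28.4, -3.8, -0.0000, 0.0002, -0.052]
[-3.8, -29.5, -3.9, -0.0000, 0.0002, -0.054]
[-2.2, -28.8, -3.8, -0.0000, 0.0002, -0.052]
[-0.6, -26.3, -3.5, -0.0000, 0.0001, -0.048]
[0.6, -22.3, -2.9, -0.0000, 0.0001, -0.040]
[1.1, -16.9, -2.2, -0.0000, 0.0001, -0.031]
[1.0, -10.5, -1.4, -0.0000, 0.0001, -0.019]
[0.4, -3.6, -0.5, -0.0000, 0.0000, -0.006]
```

>>> {"api": "servo_tool", "payload": {
  "motion": [
    [[-1, -3, -5, 0, 0, -0.006], [-3, -10, -6, 0, 0, -0.019], [-5, -16, -6, 0, 0, -0.031], [-6, -22, -6, 0, 0, -0.04], [-6, -26, -4, 0, 0, -0.048]]
  ]
}}

```text
time: 16.55
ee_pos: [0.4921, -0.1741, 0.12]
tcp_rot: [-180.0, 0.1, -4.8]
wrist_force: [0.4, -0.1, -2.4]
opening: 0.0118
```

>>> {"api": "servo_tool", "payload": {
  "motion": [
    [[-5, -28, -2, 0, 0, -0.052], [-4, -30, 0, 0, 0, -0.054], [-2, -29, 0, 0, 0, -0.052], [-1, -26, 0, 0, 0, -0.048], [1, -22, 0, 0, 0, -0.04]]
  ]
}}

```text
time: 17.05
ee_pos: [0.479, -0.038, 0.1219]
tcp_rot: [-180.0, 0.1, 9.4]
wrist_force: [0.1, -0.6, -2.5]
opening: 0.012
```

>>> {"api": "servo_tool", "payload": {
  "motion": [
    [[1, -17, 0, 0, 0, -0.031], [1, -10, 0, 0, 0, -0.019], [0, -4, 0, 0, 0, -0.006], [0, 0, 0, 0, 0, 0], [0, 0, 0, 0, 0, 0]]
  ]
}}

```text
time: 17.55
ee_pos: [0.4764, -0.0099, 0.1216]
tcp_rot: [-180.0, 0.1, 12.3]
wrist_force: [-0.3, 0.4, -2.2]
opening: 0.0118
```

```bash
python3 - <<'E'
from h import *
from workcell import bot
o=bot.get_obs();print(o["time"],o["ee_pos"],o["tcp_rot"],o["wrist_force"],o["torque"],o["opening"])
delta(o,[.4763,-.0096,.08],12.36)
p=snap(bot,"wrist","13");s=snap(bot,"side","13")
cv2.imwrite("pics/s13.png",cv2.resize(s["color"][100:330,220:470,::-1],None,fx=2.6,fy=2.6))
E
```

```text
17.55 [ 0.47641136 -0.00992412  0.12159348] [-1.79976020e+02  8.35275230e-02  1.23169956e+01] [-0.31312213  0.4394747  -2.19687472] [-0.08426822  0.14486879  0.05050577] 0.011821237434940223
rotvec [-0.0004  0.0015 -0.0008] shift in target axes mm [-0.  -0.3 41.6] in current axes [ 0.  -0.3 41.6]
```

View pics/wrist13.png

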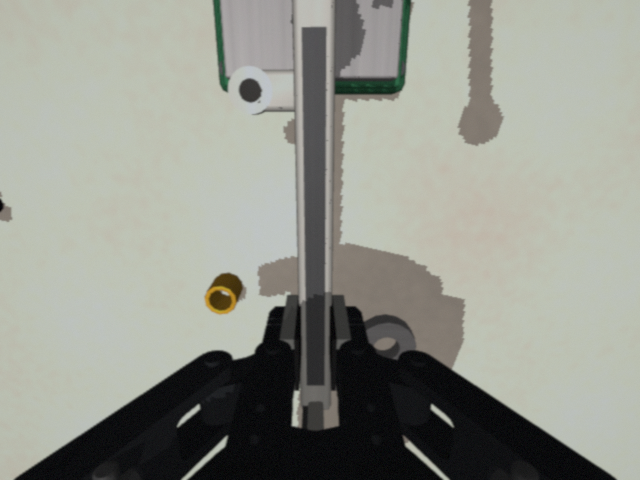

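View pics/s13.png

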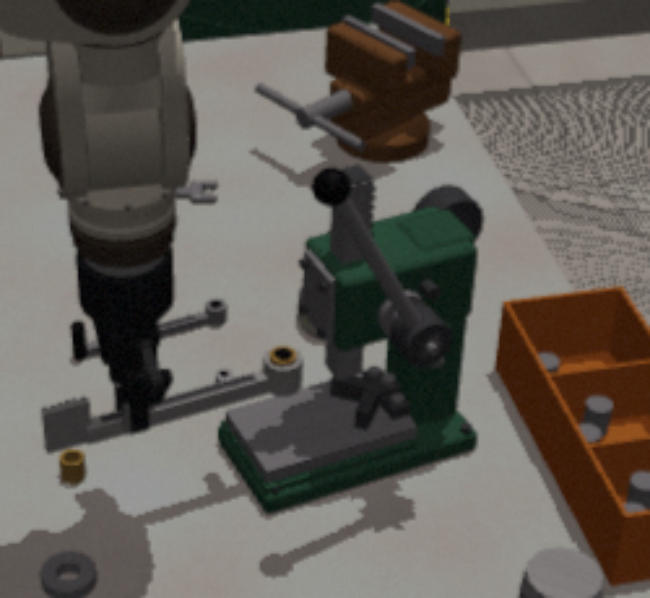

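```bash
python3 - <<'E'
from h import *
a=cv2.imread("pics/wrist13.png")[0:110,200:420];b=cv2.imread("pics/wrist3.png")[120:210,40:300]
cv2.imwrite("pics/w13.png",cv2.resize(a,None,fx=3.5,fy=3.5,interpolation=cv2.INTER_CUBIC))
cv2.imwrite("pics/w3.png",cv2.resize(b,None,fx=3,fy=3,interpolation=cv2.INTER_CUBIC))
v=(.66975,.03279,.21573)
for n,ox,oy,s in (("wrist13",200,0,3.5),("wrist3",40,120,3)):
    print(((proj(load(n),press(*v,[[-.095,.045,.045],[-.095,-.045,.045],[-.1,.055,0],[-.1,-.055,0]]))-[ox,oy])*s).round(1).tolist())
E
```

```text
[[89.2, 275.5], [696.9, 275.3], [95.8, 333.4], [693.8, 333.1]]
[[128.4, 228.2], [652.2, 226.8], [218.4, 209.9], [733.1, 208.5]]
```

View pics/w13.png

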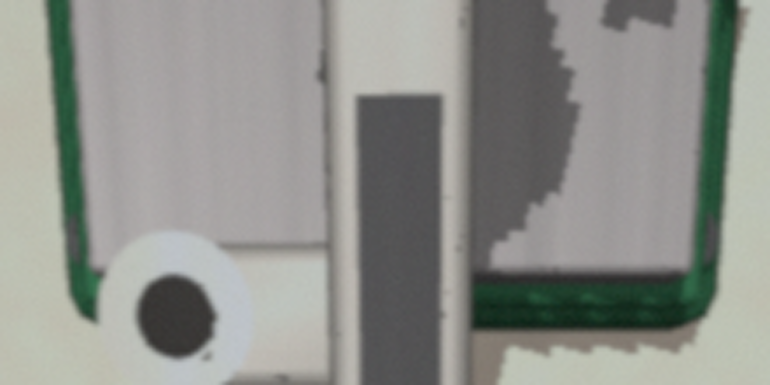

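View pics/w3.png

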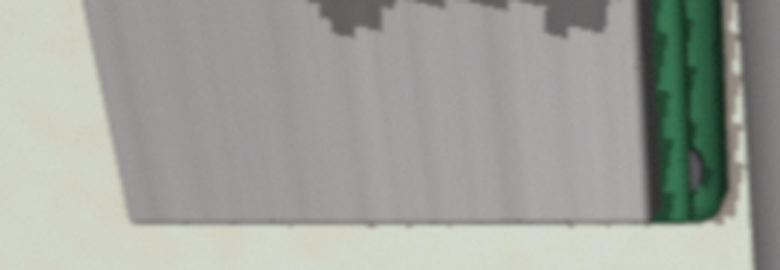

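>>> {"api": "servo_tool", "payload": {
  "motion": [
    [[0, -0.3, 15, 0, 0.001, 0], [0, 0, 20, 0, 0, 0], [0, 0, 10, 0, 0, 0], [0, 0, 3, 0, 0, 0], [0, 0, 0, 0, 0, 0]]
  ]
}}

```text
time: 18.15
ee_pos: [0.4762, -0.0095, 0.0736]
tcp_rot: [-180.0, 0.1, 12.3]
wrist_force: [-0.0, -0.2, -1.7]
opening: 0.0118
```

```bash
python3 - <<'E'
from h import *
from workcell import bot
o=bot.get_obs();print(o["time"],o["ee_pos"],o["tcp_rot"],o["wrist_force"],o["torque"],o["opening"])
delta(o,[.4763,-.0096,.068],12.36)
p=snap(bot,"wrist","14");s=snap(bot,"side","14")
cv2.imwrite("pics/s14.png",cv2.resize(s["color"][200:320,220:420,::-1],None,fx=4,fy=4,interpolation=cv2.INTER_CUBIC))
E
```

```text
18.15 [ 0.47622311 -0.00949715  0.07356256] [-1.79960618e+02  5.31686358e-02  1.23210523e+01] [-0.0082063  -0.15011963 -1.68090559] [-0.02797043  0.15339602  0.03623739] 0.011771003350183976
rotvec [-0.0007  0.0009 -0.0007] shift in target axes mm [0.1 0.1 5.6] in current axes [0.1 0.1 5.6]
```

View pics/s14.png

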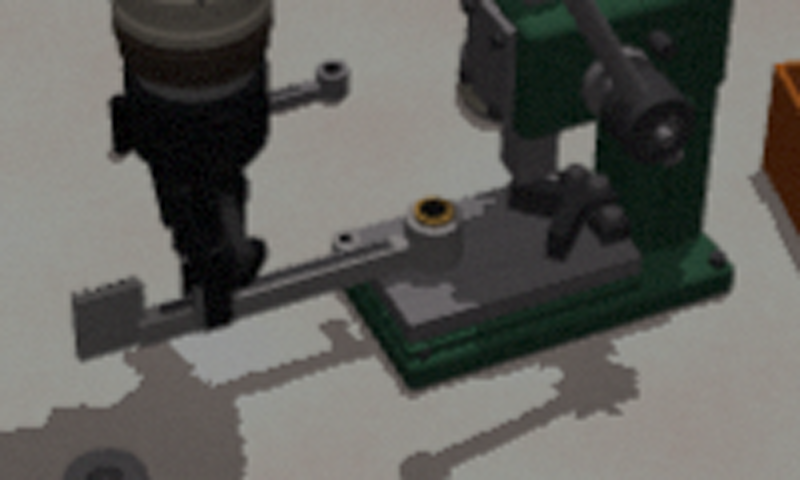

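>>> {"api": "servo_tool", "payload": {
  "motion": [
    [[0, 0, 1.5, 0, 0, 0], [0, 0, 1.5, 0, 0, 0], [0, 0, 1, 0, 0, 0], [0, 0, 0, 0, 0, 0]]
  ]
}}

```text
time: 18.65
ee_pos: [0.4763, -0.0093, 0.0695]
tcp_rot: [-180.0, 0.0, 12.3]
wrist_force: [-1.2, 0.0, -2.5]
opening: 0.0119
```

>>> {"api": "servo_tool", "payload": {
  "motion": [
    [[0, 0, 0.5, 0, 0, 0], [0, 0, 0.5, 0, 0, 0], [0, 0, 0, 0, 0, 0]]
  ]
}}

```text
time: 18.95
ee_pos: [0.4763, -0.0093, 0.0685]
tcp_rot: [-180.0, 0.0, 12.3]
wrist_force: [0.7, -0.0, -2.0]
opening: 0.0119
```

>>> {"api": "servo_tool", "payload": {
  "motion": [
    [[0, 0, 0.5, 0, 0, 0], [0, 0, 0.5, 0, 0, 0], [0, 0, 0, 0, 0, 0]]
  ]
}}

```text
time: 19.25
ee_pos: [0.4763, -0.0093, 0.0677]
tcp_rot: [-180.0, 0.0, 12.3]
wrist_force: [-0.9, 0.1, -0.5]
opening: 0.0118
```

```bash
python3 - <<'E'
from workcell import bot
o=bot.get_obs();print(o["ee_pos"],o["wrist_force"],o["torque"])
E
```

```text
[ 0.47630851 -0.00928241  0.06766091] [-0.8829728  0.114332  -0.4672114] [0.03806252 0.14596715 0.04242817]
```

>>> {"api": "servo_tool", "payload": {
  "motion": [
    [[5, 0, 0, 0, 0, 0], [10, 0, 0, 0, 0, 0], [12, 0, 0, 0, 0, 0], [12, 0, 0, 0, 0, 0], [6, 0, 0, 0, 0, 0]]
  ]
}}

```text
time: 19.75
ee_pos: [0.5217, 0.0006, 0.0675]
tcp_rot: [-180.0, 0.0, 12.4]
wrist_force: [-2.0, 0.0, 2.2]
opening: 0.0114
```

```bash
python3 - <<'E'
from h import *
from workcell import bot
o=bot.get_obs();print(o["time"],o["ee_pos"],o["tcp_rot"],o["wrist_force"],o["torque"],o["opening"])
p=snap(bot,"wrist","15");s=snap(bot,"side","15")
cv2.imwrite("pics/s15.png",cv2.resize(s["color"][200:320,220:420,::-1],None,fx=4,fy=4,interpolation=cv2.INTER_CUBIC))
E
```

```text
19.75 [0.52169768 0.00064167 0.06753331] [-1.79968651e+02  1.75178720e-02  1.23586346e+01] [-1.97686659  0.01749717  2.2205132 ] [-0.12226395  0.37949376  0.02746367] 0.011433744312755607
```

View pics/s15.png

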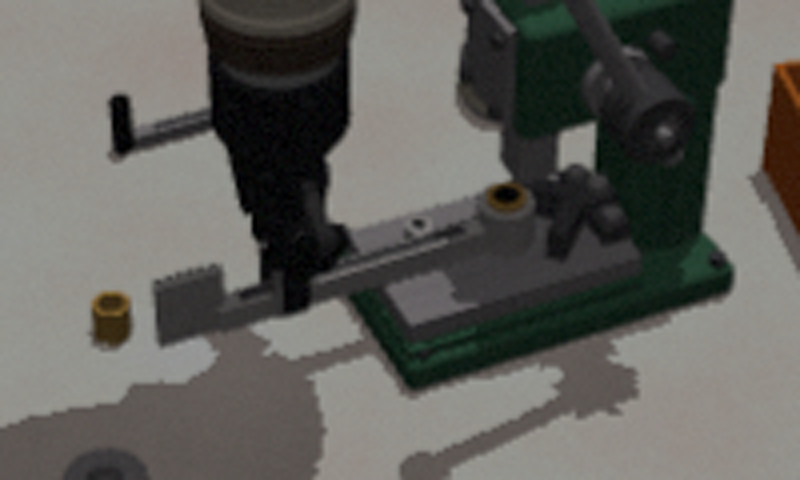

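View pics/wrist15.png

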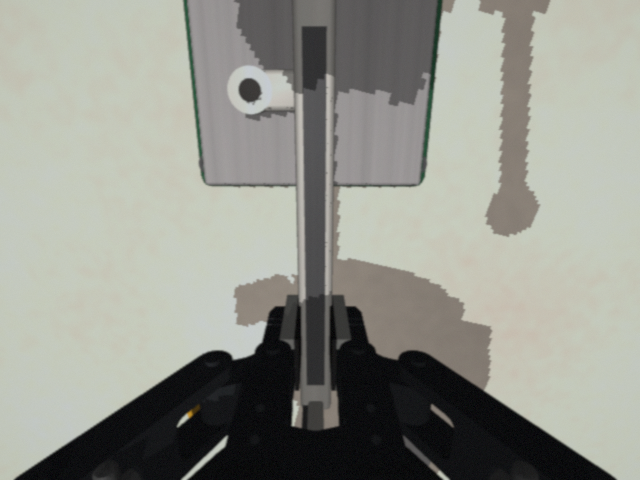

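>>> {"api": "servo_tool", "payload": {
  "motion": [
    [[3, 0, -0.6, 0, 0, 0], [3, 0, 0, 0, 0, 0], [2, 0, 0, 0, 0, 0], [1, 0, 0, 0, 0, 0], [0, 0, 0, 0, 0, 0]]
  ]
}}

```text
time: 20.35
ee_pos: [0.5291, 0.0023, 0.0681]
tcp_rot: [-180.0, 0.0, 12.3]
wrist_force: [0.8, -0.6, -1.6]
opening: 0.0116
```

>>> {"api": "servo_tool", "payload": {
  "motion": [
    [[1, 0, 0.2, 0, 0, 0], [1, 0, 0, 0, 0, 0], [0, 0, 0, 0, 0, 0]]
  ]
}}

```text
time: 20.65
ee_pos: [0.5311, 0.0027, 0.068]
tcp_rot: [-180.0, 0.0, 12.3]
wrist_force: [0.1, -0.5, -2.2]
opening: 0.0117
```

>>> {"api": "servo_tool", "payload": {
  "motion": [
    [[1, 0, 0, 0, 0, 0], [0.5, 0, 0, 0, 0, 0], [0, 0, 0, 0, 0, 0]]
  ]
}}

```text
time: 20.95
ee_pos: [0.5326, 0.003, 0.068]
tcp_rot: [-180.0, 0.0, 12.3]
wrist_force: [-0.3, 0.5, -1.6]
opening: 0.0116
```

>>> {"api": "servo_tool", "payload": {
  "motion": [
    [[1, 0, 0.2, 0, 0, 0], [0.5, 0, 0, 0, 0, 0], [0, 0, 0, 0, 0, 0]]
  ]
}}

```text
time: 21.25
ee_pos: [0.534, 0.0033, 0.0679]
tcp_rot: [-180.0, 0.0, 12.3]
wrist_force: [-1.2, -0.9, -0.0]
opening: 0.012
```

>>> {"api": "servo_tool", "payload": {
  "motion": [
    [[1, 0, 0, 0, 0, 0], [0.5, 0, 0, 0, 0, 0], [0, 0, 0, 0, 0, 0]]
  ]
}}

```text
time: 21.55
ee_pos: [0.5355, 0.0037, 0.0678]
tcp_rot: [-180.0, 0.0, 12.3]
wrist_force: [-0.4, -0.3, 1.2]
opening: 0.0119
```

>>> {"api": "servo_tool", "payload": {
  "motion": [
    [[0.7, 0, 0, 0, 0, 0], [0.7, 0, 0, 0, 0, 0], [0, 0, 0, 0, 0, 0]]
  ]
}}

```text
time: 21.85
ee_pos: [0.5361, 0.0038, 0.0678]
tcp_rot: [-180.0, 0.1, 12.3]
wrist_force: [-7.3, -1.8, 3.6]
opening: 0.0116
```

>>> {"api": "servo_tool", "payload": {
  "motion": [
    [[0.5, 0, -0.3, 0, 0, 0], [0.3, 0, 0, 0, 0, 0], [0, 0, 0, 0, 0, 0], [0, 0, 0, 0, 0, 0], [0, 0, 0, 0, 0, 0]]
  ]
}}

```text
time: 22.35
ee_pos: [0.5364, 0.004, 0.0678]
tcp_rot: [-180.0, 0.2, 12.4]
wrist_force: [-7.9, -1.2, 3.6]
opening: 0.0117
```

```bash
python3 - <<'E'
from h import *
from workcell import bot
o=bot.get_obs();print(o["time"],o["ee_pos"],o["tcp_rot"],o["wrist_force"],o["torque"],o["opening"])
p=snap(bot,"wrist","16");s=snap(bot,"side","16")
cv2.imwrite("pics/s16.png",cv2.resize(s["color"][200:320,220:420,::-1],None,fx=4,fy=4,interpolation=cv2.INTER_CUBIC))
E
```

```text
22.35 [0.5363963  0.00401006 0.06777455] [-1.79950091e+02  1.73341713e-01  1.23512476e+01] [-7.94246419 -1.22764193  3.63115809] [-0.28799133  1.51947043  0.16603818] 0.011748477815861906
```

View pics/s16.png

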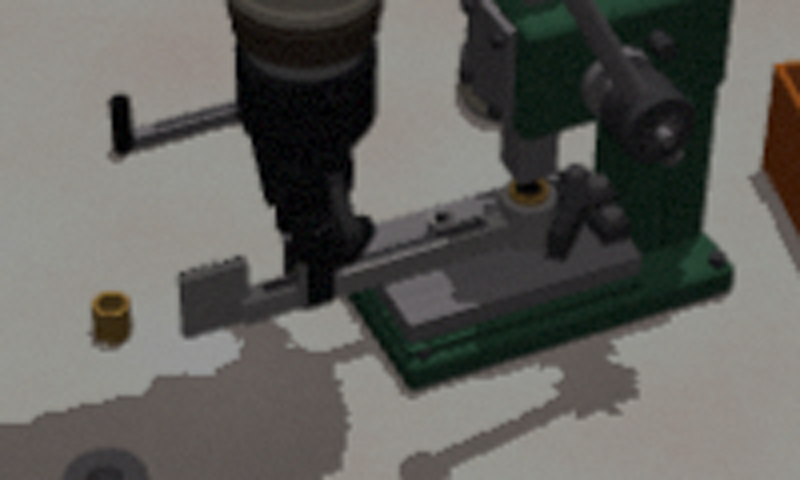

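View pics/wrist16.png

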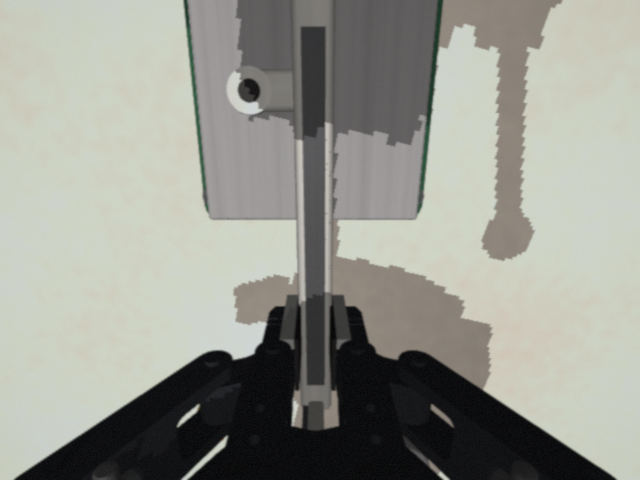

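>>> {"api": "servo_tool", "payload": {
  "motion": [
    [[0.5, 0, -0.4, 0, 0, 0], [0.3, 0, 0, 0, 0, 0], [0, 0, 0, 0, 0, 0], [0, 0, 0, 0, 0, 0]]
  ]
}}

```text
time: 22.85
ee_pos: [0.5365, 0.0041, 0.0678]
tcp_rot: [-179.9, 0.3, 12.3]
wrist_force: [-9.8, -2.5, 3.3]
opening: 0.0117
```

>>> {"api": "servo_tool", "payload": {
  "motion": [
    [[0.3, 0, -0.3, 0, 0, 0], [0, 0, 0, 0, 0, 0], [0, 0, 0, 0, 0, 0], [0, 0, 0, 0, 0, 0], [0, 0, 0, 0, 0, 0]]
  ]
}}

```text
time: 23.35
ee_pos: [0.5365, 0.0041, 0.0678]
tcp_rot: [-179.9, 0.3, 12.3]
wrist_force: [-11.4, -1.6, 2.3]
opening: 0.0121
```

>>> {"api": "servo_tool", "payload": {
  "motion": [
    [[0, 0, 0, 0, 0, 0], [0, 0, 0, 0, 0, 0], [0, 0, 0, 0, 0, 0]]
  ]
}}

```text
time: 23.65
ee_pos: [0.5365, 0.0041, 0.0678]
tcp_rot: [-179.9, 0.3, 12.3]
wrist_force: [-11.7, -1.5, 2.6]
opening: 0.0121
```

>>> {"api": "servo_tool", "payload": {
  "motion": [
    [[-1.2, 0, 0.3, 0, 0, 0], [-0.9, 0, 0, 0, 0, 0], [0, 0, 0, 0, 0, 0]]
  ]
}}

```text
time: 23.95
ee_pos: [0.5363, 0.004, 0.0682]
tcp_rot: [-179.9, 0.1, 12.4]
wrist_force: [-3.4, 0.4, -1.6]
opening: 0.0121
```

>>> {"api": "servo_tool", "payload": {
  "motion": [
    [[0, 0, 0, 0, 0, 0], [0, 0, 0, 0, 0, 0], [0, 0, 0, 0, 0, 0], [0, 0, 0, 0, 0, 0]]
  ],
  "gripper": 40,
  "newtons": 40
}}

```text
time: 24.35
ee_pos: [0.5368, 0.0039, 0.0686]
tcp_rot: [-180.0, -0.0, 12.3]
wrist_force: [0.8, -0.4, 0.2]
opening: 0.0401
```

```bash
python3 - <<'E'
from h import *
from workcell import bot
o=bot.get_obs();print(o["time"],o["ee_pos"],o["tcp_rot"],o["wrist_force"],o["torque"],o["opening"])
p=snap(bot,"wrist","17");s=snap(bot,"side","17")
cv2.imwrite("pics/s17.png",cv2.resize(s["color"][200:320,220:420,::-1],None,fx=4,fy=4,interpolation=cv2.INTER_CUBIC))
E
```

```text
24.35 [0.53684849 0.00391208 0.06863203] [-1.79973245e+02 -5.75203778e-03  1.23455416e+01] [ 0.77608156 -0.44056978  0.22394957] [ 0.03300628 -0.02332633 -0.02620214] 0.0400716715105804
```

View pics/s17.png

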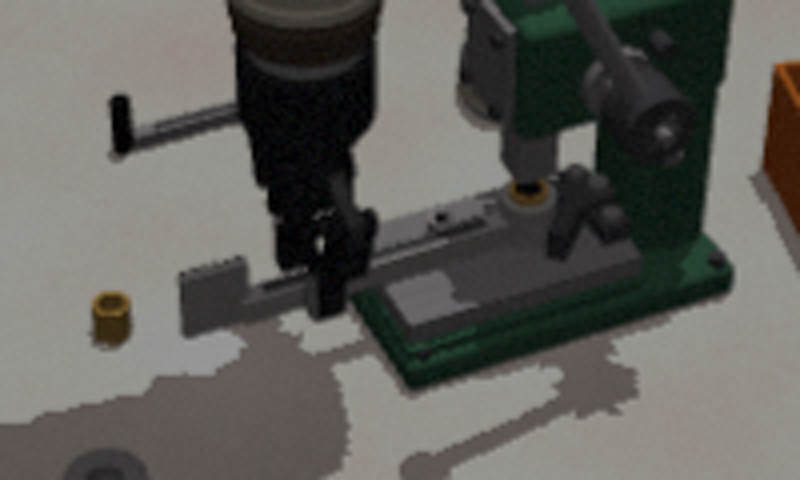

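View pics/wrist17.png

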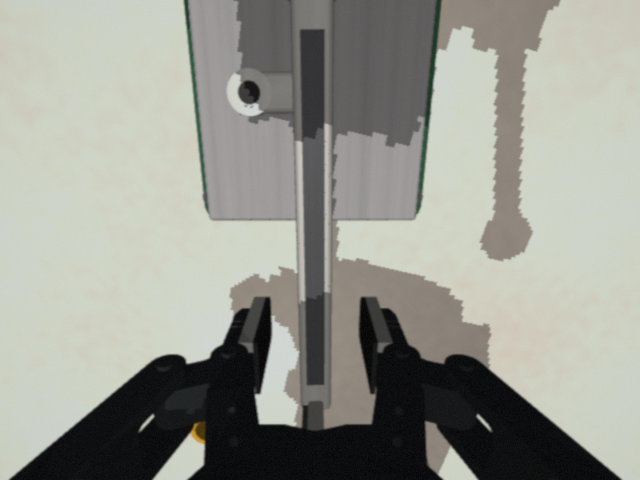

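>>> {"api": "servo_tool", "payload": {
  "motion": [
    [[0, 0, -15, 0, 0, 0], [0, 0, -30, 0, 0, 0], [-10, 0, -40, 0, 0, 0], [-40, 0, -30, 0, 0, 0], [-40, 0, 0, 0, 0, 0]]
  ]
}}

```text
time: 24.95
ee_pos: [0.4494, -0.0155, 0.1887]
tcp_rot: [179.9, -0.3, 12.4]
wrist_force: [0.4, -0.6, 0.4]
opening: 0.0401
```

>>> {"api": "servo_tool", "payload": {
  "motion": [
    [[-30, 0, 0, 0, 0, 0], [-10, 0, 0, 0, 0, 0], [0, 0, 0, 0, 0, 0]]
  ]
}}

```text
time: 25.25
ee_pos: [0.4093, -0.0242, 0.1849]
tcp_rot: [180.0, -0.1, 12.3]
wrist_force: [-0.2, -0.6, -0.4]
opening: 0.0402
```

```bash
python3 - <<'E'
from h import *
from workcell import bot
o=bot.get_obs();print(o["time"],o["ee_pos"],o["wrist_force"])
p=snap(bot,"wrist","18");s=snap(bot,"side","18");c=snap(bot,"scene","18")
cv2.imwrite("pics/s18.png",cv2.resize(s["color"][120:320,220:420,::-1],None,fx=3,fy=3,interpolation=cv2.INTER_CUBIC))
cv2.imwrite("pics/c18.png",cv2.resize(c["color"][190:350,270:450,::-1],None,fx=3.5,fy=3.5,interpolation=cv2.INTER_CUBIC))
v=(.66975,.03279,.21573);B=[.002,0,.079]
print("pred bush top side",proj(s,press(*v,B)),((proj(s,press(*v,B))-[220,120])*3))
E
```

```text
25.25 [ 0.4092971  -0.02415491  0.18488768] [-0.2090676  -0.61725404 -0.43292973]
pred bush top side [[352.48872666 246.60585446]] [[397.46617999 379.81756339]]
```

View pics/s18.png

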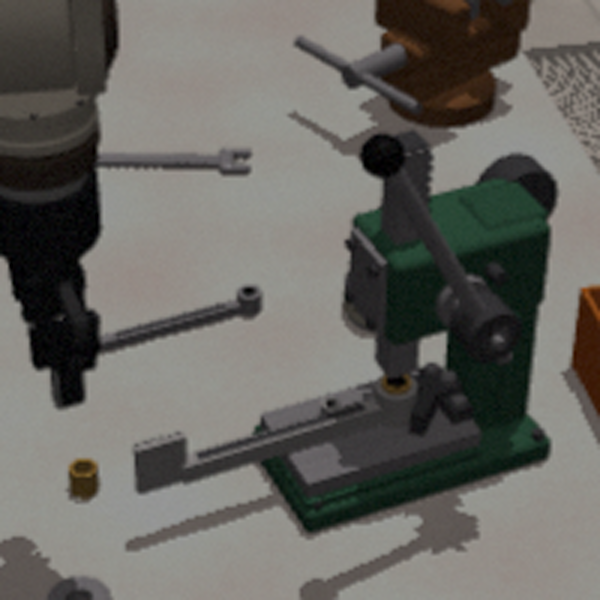

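View pics/wrist18.png

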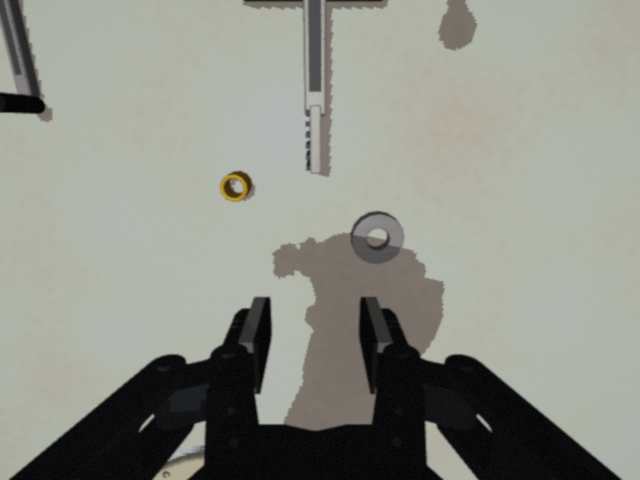

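View pics/c18.png

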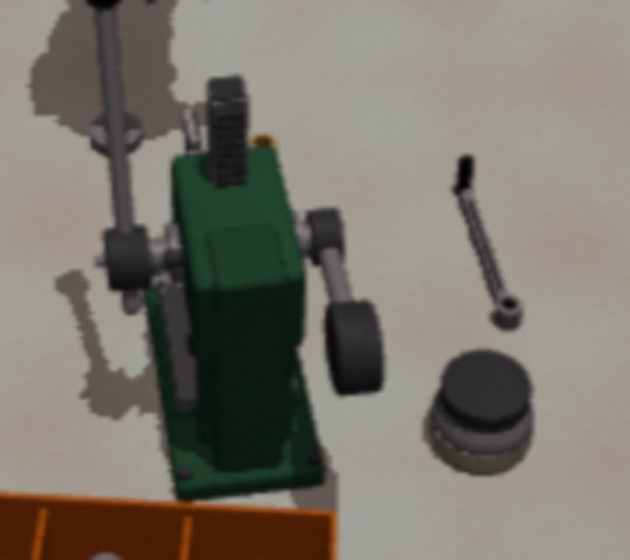

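```bash
python3 - <<'E'
from workcell import bot
print(bot.job_done()); print(bot.get_obs()["time"])
E
```

```text
the job is handed in; nothing more can be done
None
the job is handed in; nothing more can be done
```

The press is ready: the lever is up on its stop and the pedal's boss lies home in the V-locator under the raised ram. I handed the job in at about 25 s, well inside the 72 s limit.

- **Lever:** I pinched the knob at the lowest grip setting (20 N), lifted it slowly past its balance point and met the open stop at about 1.53 rad. I sent the last three steps together without checking the force between them. As a result the push on the stop briefly reached about 23 N, which with the 20 N grip is close to the 45 N limit. I backed off to about 4 N before letting go. The lever then stayed up by itself and was still up in the last pictures.
- **Pedal:** I laid the boss on the anvil in front of the ram, slid it under and met the V about 2 mm behind nominal. I built the push up to about 11.7 N along the press and held it for roughly 0.8 s. The tool also bore down with about 2.5 N on the force reading, or around 4.5 N counting the pedal's weight.
- **Last checks:** The bush top in the side camera was within about 1 px of where it should be. The arm is centred and square to the anvil's front edge, the pedal looks flat, and the gripper is clear of everything. Nothing else I could see had moved. The spray can, screwdriver and spanner were not fully in the final pictures I viewed, but I never touched them.
- **One fault on the way:** While I turned towards the pedal the tool picked up a tilt of about 2 degrees. I corrected it before gripping.

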